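# Jack a sagging gantry beam flush with its neighbour

## Task

The gantry's long beam has sagged where its two halves meet. Take the bar from the tool holder and, moving it from hole to hole of the screw jack's collar, first take up the free gap and then lift the sagged half until its top is flush with the top of the fixed half next to it. Turn the jack only with the bar, do not lift or push the beam by hand, leave everything else where it is, and finish with the bar out of the jack and lying on the bench.

Things in the scene. Friction and masses are not known exactly. Their poses are not given: they have to be found in the camera images.
- bar: the jack's bar, 170 mm, 0.15 kg: plain round steel rod (10 mm thick, 90 mm long, end tapered to 6 mm over 4 mm) with an eight-sided aluminium handle (20 mm across flats, 80 mm long). Origin on the centre line at the shoulder of rod and handle, x towards the rod's tip. Balances 16 mm behind the shoulder: lies level on its handle, centre line 10 mm above the bench, without rolling (13 mm in the holder)
- bar_tip (a point): end of the bar's rod, on its centre line. In the holder only the last 55 mm of rod are free to grip: gripped there the rod cannot enter a hole, so lift the bar out by it, lay it down and take it again by the handle
- holder: fixed black printed tool holder. Origin on the bench under the stored bar's shoulder, x along the bar to its tip. Spans x -100 to 75, y -55 to 31 mm. Walls 27 mm high close to the bar on both sides and behind it (27 mm apart at the handle, 14 mm at the rod) end at x = 35 mm; farther on is only the floor, 3 mm thick, 5 mm below the rod. A short screwdriver lies in the compartment at y -50 to -20 mm
- jack: screw jack fixed on the bench under the sagged beam: grey round pedestal 70 mm high (foot 110 mm across, 10 mm high, narrowing upward), on it a steel collar, and a threaded spindle with a flat round pad 42 mm across. Origin at the bench on the vertical screw axis
- jack_axis (a point): point on the screw axis at the height of the collar's hole centres, 85.5 mm above the bench. The collar is 84 mm in diameter, 30 mm high, and keeps its height as it turns
- hole (a point): mouth centre of one of the collar's four level radial holes, on its outer face 42 mm from the axis; turns with the collar. Holes are 12 mm in diameter, 26 mm deep (to the spindle), 90 degrees apart, all at one height; the bar has 2 mm play in them and cants a few degrees under load
- collar (a joint): collar angle in rad, growing clockwise seen from above. Clockwise raises the spindle (which does not turn) 12 mm a turn, anticlockwise lowers it. Turning takes about 0.2 N m; it stays where it is left, also under the load. At the start the pad hangs 0.7 to 1.7 mm below the beam: lost motion before the beam starts to rise
- pad_top (a point): centre of the top face of the jack's pad
- beam_under (a point): point on the sagged beam's underside, over the jack within 15 mm, that the pad meets
- frame: post and packing block that carry the sagged half. Origin at the bench beside the jack's axis, y along the beam to the post. The beam is a 30 x 30 mm slotted aluminium bar hinged on the post at y = 480 mm, free end at y = -45 mm, resting on a wooden block (70 x 45 mm) at y = 155 mm, underside 127 mm high over the jack, with a motor on top (to 0.24 m) at y = 370 mm. It bars the way overhead: work from the robot's side
- beam_end (a point): middle of the sagged beam's top face, 5 mm from its free end. Starts 4.8 to 6.2 mm lower than rail_end, and rises 1.08 times as much as the pad once the pad bears on it
- rail_end (a point): middle of the fixed half's top face, 5 mm from the end that meets the sagged beam, 162 mm above the bench. The fixed half is a like bar in line with the sagged one, 4 mm from its end, with a 4 mm steel joining plate on the joint's robot side
- meter: multimeter lying on the bench, 150 x 74 x 40 mm, orange and black; leave alone
- driver: short screwdriver in the holder, 110 mm; leave alone
- bracket: small aluminium angle bracket, 40 x 28 x 40 mm; leave alone
- motor: stepper motor, 42 x 42 x 62 mm with shaft, beyond the beam; leave alone
- tape: roll of blue tape, 84 mm in diameter, 24 mm high, beyond the beam; leave alone
- offcut: offcut of the slotted aluminium bar, 30 x 120 x 30 mm, under the fixed half; leave alone
- bolts: small open box of bolts, 90 x 130 x 35 mm, beyond the beam; leave alone
Things that resemble listed ones, but are neither listed nor needed, are in the scene too. What is shaped like the bar but orange is not meant.

How it is judged:
On the way, in this order (a step that is already met when the one before it is completed fails the run):
1. with the bar in a hole of the collar, the free gap is taken up and the beam starts to rise (0.7 mm or more) (horizontal distance between bar_tip and jack_axis below 0.035 m and z of bar_tip in the frame of jack_axis between -0.009 and 0.009 m and distance of beam_end from where it was at the start of the episode above 0.0007 m), for 0.1 s.
2. with the bar in a hole of the collar, the sagged beam's end is brought flush with the fixed half, within 1.5 mm (horizontal distance between bar_tip and jack_axis below 0.035 m and z of bar_tip in the frame of jack_axis between -0.009 and 0.009 m and z of beam_end in the frame of rail_end between -0.0015 and 0.0015 m), for 0.1 s.
At the end, for the whole second after the job is handed in: The sagged beam's top at the joint is level with the fixed half's top within 1.5 mm, collar at rest, and the bar is out of the jack, lying flat and still on the bench or back in its holder (centre line under 18 mm high, tip over 50 mm from the screw axis) (z of beam_end in the frame of rail_end between -0.0015 and 0.0015 m and velocity of joint collar between -0.05 and 0.05 rad/s and height (world z) of bar between 0.004 and 0.018 m and angle between bar's own x axis and vertical between 1.45 and 1.69 rad and linear speed of bar below 0.02 m/s and horizontal distance between bar_tip and jack_axis above 0.05 m); the robot touches nothing.
It fails at once if the hand or arm itself pushes on the jack (more than 5 N) instead of the bar (contact force between any of the fingers, the arm and jack above 5 N).
It fails at once if the hand or arm lifts or pushes the beam or its frame (more than 8 N) (contact force between any of the fingers, the arm and frame above 8 N).
It fails at once if a bystander (meter, screwdriver, bracket, motor, tape, offcut, box of bolts) is moved by more than 30 mm (distance of any of meter, bracket, motor, tape, offcut, bolts, driver from where it was at the start of the episode above 0.03 m).
It also fails if it takes over 72 s, if anything falls off the work surface, if the arm or the gripper's body presses on something with over 40 N, if the wrist force passes 120 N, or if a joint passes its speed limit or range.

## Robot

A 6-joint arm with a two-finger parallel gripper is mounted at the origin on the work surface. World frame = base frame: x ahead of the robot, y to its left, z up, the work surface at z = 0. Lengths are in m, angles in rad, forces in N, time in s.
With the tool pointing down it reaches from about 0.225 to 0.875 m from the base axis. Payload 3.4 kg.
Tool frame: the origin (TCP) lies at the very end of the fingers, on their centre line; the grasp point (between the pads) lies 19 mm behind it; x points along the fingers, y is the direction in which the jaws open and shut, and the axes are right-handed (so a half turn about x gives the same grasp; the last joint's range is limited). The gripper opens to 85 mm and grips with 20 to 120 N. Pads are 22 mm wide; open, the fingers measure 114 mm over their backs; the gripper's body (76 mm by 85 mm) begins 54 mm behind the grasp point. The pads swing forward as they close: fully open they stand 13 mm farther back than shut.
Start: joints at [1.184, 0.276, 1.505, -0, 1.361, -0.121], TCP at [0.151, 0.555, 0.231] pointing down, gripper open.
Joint ranges: [-2.89, 2.89], [-0.75, 2.08], [0.22, 2.7], [-1.18, 4.32], [0.11, 2.71], [-2.7, 2.7]. Speed limits (rad/s): [2.57, 2.57, 3.14, 3.14, 3.14, 3.14].

## Interface

Orientations are given as a unit quaternion [w, x, y, z].
In Python, from rig import manip gives the robot as it stands. The module is installed in compiled form; this text tells all that it offers.
- The arm moves only by the tool play_rows, never from a script. Its argument "plan" is a list that holds one entry, the list of rows, each a list of 5 numbers: the closure, from 0 (fully open) to 1 (shut), then the shift along the tool's x, y, z in m, then the turn about the tool's x in degrees. A call has 1 to 12 rows; each row is the pose to reach, as a shift and turn from the pose measured when the call began, along the tool's axes at that moment; what a row does not reach only later rows make up. A row lasts 1/10 s, in which the tool goes at most 50 mm and 8.59 degrees, less where a joint would pass 70% of its speed; a pose out of reach is approached as far as the arm can. A call with a gripper value outside its range is refused whole. The fingers move at their own pace and stop on an object; "grip_force" is the grip in N (left out, the last holds). Time passes only in rows, so rows that repeat a pose let the fingers close. It gives the time, the measured TCP pose, the force and the opening at its end, in the units of the state.
- manip.get_state(): the state, without advancing time (a new reading comes with each control period).
- manip.get_image(name): name is "side" or "top"; returns (picture, depth): 384x512x3 uint8, red, green, blue; 384x512 float32, m along the optical axis (not along the pixel's ray), 0 where there is no reading.
- manip.camera_params(name): a dict with "intrinsics" (3x3 intrinsics, pixels), "R" (3x3) and "t" (3): a world point X has camera coordinates R X + t. Camera axes: x right, y down, z forward; pixel columns grow to the right and rows downward; lengths in m; the calibration is good to about 2 mm. A picture is of the moment at which its call begins. camera_params takes no time and is no camera call.
- manip.sign_off(): hands the job in, once; it reports no verdict.
The state is a dict: "clock": time; "qpos": joint angles; "qd": joint speeds; "effort": joint torques, N m; "position": TCP position; "ee_rot": TCP orientation; "contact_force": force on the tool from outside, world axes, zero at the start; "moment": the same for the moment, N m; "width": finger opening in m.
Only numpy, scipy, OpenCV 4.12 (cv2) and the standard library are available. Lean on these libraries where they do the work, as an engineer would, in place of code of your own. Each camera call takes 0.05 s, during which the arm holds its last target.

## Working session

There is one attempt and no reset: what is moved stays moved. The work goes in short steps, Python scripts to look and compute and a tool call to move; the robot and the scene stay as the last step left them, time stands still between calls to the robot, and variables do not carry over. Pictures are saved under pics/ and viewed, and the job is handed in when it is done.

Besides the shell and the picture viewer there is one more tool, called after "Call:" in YAML: its name, and indented under it one key for each argument. play_rows: Moves the arm, as the interface text tells. Its arguments: {"type":"object","properties":{"plan":{"type":"array","items":{"type":"array","items":{"type":"array","items":{"type":"number"}}}},"grip_force":{"type":"number"}},"required":["plan"]}

```bash
ls; mkdir -p pics
python3 - <<'E'
from rig import manip
import cv2, numpy as np
s=manip.get_state()
for k,v in s.items(): print(k,np.round(v,4))
for n in("side","top"):
    im,d=manip.get_image(n); cv2.imwrite(f"pics/{n}0.png",im[:,:,::-1]); np.save(f"pics/{n}0_d.npy",d)
    p=manip.camera_params(n); print(n,p, -p["R"].T@p["t"])
E
```

```text
pics
clock 0.0
qpos [ 1.184   0.2766  1.5061  0.      1.3607 -0.121 ]
qd [-0.0004 -0.0003  0.0008 -0.0002  0.001  -0.0008]
effort [-1.90000e-03 -4.16755e+01 -2.45802e+01 -4.00000e-04  1.10000e-02
  0.00000e+00]
position [0.1508 0.5543 0.2305]
ee_rot [ 0.7007  0.0931  0.701  -0.0943]
contact_force [-0.3341  0.067  -0.5096]
moment [ 0.0434 -0.0171 -0.0299]
width 0.0855
side {'intrinsics': array([[383.9467271 ,   0.        , 255.86463152],
       [  0.        , 383.9467271 , 195.20419677],
       [  0.        ,   0.        ,   1.        ]]), 'R': array([[ 0.81699858, -0.5763192 ,  0.01922264],
       [-0.43463608, -0.63736908, -0.63627992],
       [ 0.37895225,  0.51148494, -0.77121874]]), 't': array([-0.49236626,  0.27358009,  1.06448815])} [ 0.11778014 -0.6538583   1.00449131]
top {'intrinsics': array([[424.76321239,   0.        , 258.94628603],
       [  0.        , 424.76321239, 191.23806213],
       [  0.        ,   0.        ,   1.        ]]), 'R': array([[-0.01831589, -0.99967202, -0.01789927],
       [-0.98573083,  0.02105076, -0.16700776],
       [ 0.16732978,  0.01458497, -0.98579309]]), 't': array([-0.08097921,  0.57149564,  1.14191237])} [ 0.37078172 -0.10963782  1.21968407]
```

View pics/side0.png

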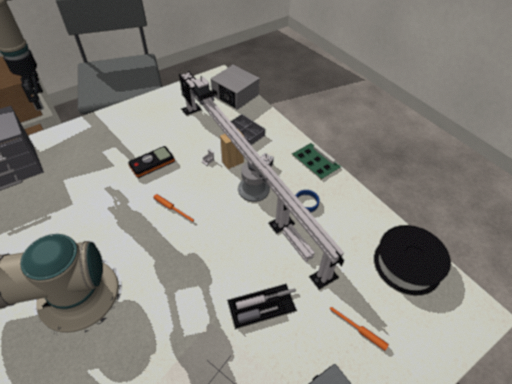

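View pics/top0.png

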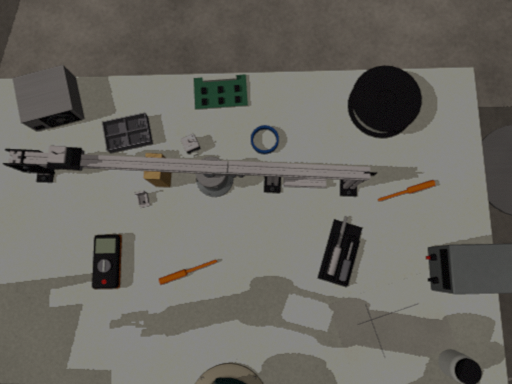

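```bash
cat > h.py <<'E'
from rig import manip
import cv2, numpy as np
P={n:manip.camera_params(n) for n in("side","top")}
def ray(n,u,v,z):
    p=P[n];c=-p["R"].T@p["t"];d=p["R"].T@np.linalg.inv(p["intrinsics"])@np.array([u,v,1.])
    return c+d*(z-c[2])/d[2]
def dep(n,d,u,v):
    p=P[n];zz=d[int(round(v)),int(round(u))]
    return p["R"].T@(np.linalg.inv(p["intrinsics"])@np.array([u,v,1.])*zz-p["t"])
def proj(n,X):
    p=P[n];c=p["R"]@np.asarray(X)+p["t"];q=p["intrinsics"]@c;return q[:2]/q[2]
def tri(a,b):
    A=[];B=[]
    for n,(u,v) in(("side",a),("top",b)):
        p=P[n];c=-p["R"].T@p["t"];d=p["R"].T@np.linalg.inv(p["intrinsics"])@np.array([u,v,1.]);d/=np.linalg.norm(d)
        M=np.eye(3)-np.outer(d,d);A.append(M);B.append(M@c)
    return np.linalg.solve(A[0]+A[1],B[0]+B[1])
def crop(im,x0,y0,x1,y1,f,name):
    c=cv2.resize(im[y0:y1,x0:x1,::-1],None,fx=f,fy=f,interpolation=cv2.INTER_CUBIC);cv2.imwrite("pics/"+name,c)
E
python3 - <<'E'
from h import *
t=cv2.imread("pics/top0.png")[:,:,::-1];s=cv2.imread("pics/side0.png")[:,:,::-1]
a=lambda im,x0,y0,x1,y1,f:cv2.resize(im[y0:y1,x0:x1,::-1],(400,300),interpolation=cv2.INTER_CUBIC)
cv2.imwrite("pics/m1.png",np.vstack([np.hstack([a(t,170,140,270,215,4),a(t,300,205,380,295-30,4)]),np.hstack([a(s,220,140,320,215,4),a(s,220,270,320,345,4)])]))
E
```

```text
(no output)
```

View pics/m1.png

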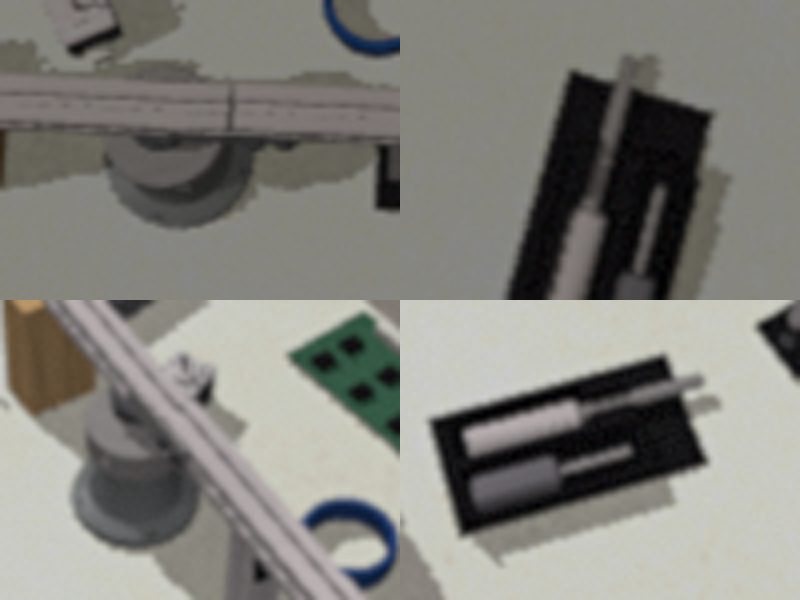

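Run:
```python
from h import *
t=cv2.imread("pics/top0.png");s=cv2.imread("pics/side0.png")
def a(im,x0,y0):
    c=im[y0:y0+45,x0:x0+60].astype(float); c=np.clip((c-40)*1.6,0,255).astype(np.uint8)
    return cv2.resize(c,(400,300),interpolation=cv2.INTER_CUBIC)
def sc(im,x0,y0):
    c=im[y0:y0+45,x0:x0+60].astype(float); c=np.clip((c-20)*1.6,0,255).astype(np.uint8)
    return cv2.resize(c,(400,300),interpolation=cv2.INTER_NEAREST)
cv2.imwrite("pics/m2.png",np.vstack([np.hstack([a(t,188,160),a(s,230,150)]),np.hstack([sc(t,188,160),sc(s,230,150)])]))
d={n:np.load(f"pics/{n}0_d.npy") for n in("side","top")}
dt=d["top"]
# collar top points via depth
for n in("side","top"):
    D=d[n]; v,u=np.nonzero(D>0); p=P[n]
    X=(np.linalg.inv(p["intrinsics"])@np.vstack([u,v,np.ones_like(u)])*D[v,u]-p["t"][:,None]); X=p["R"].T@X
    np.save(f"pics/{n}_X.npy",np.vstack([X,u,v]))
    m=(X[2]>.092)&(X[2]<.108); 
    uv=(u[m],v[m])
    box=(u>180)&(u<290)&(v>140)&(v<215)&m
    print(n,box.sum(),X[:,box].min(1),X[:,box].max(1),np.median(X[:,box],1))
```

```text
side 275 [ 0.57465868 -0.15141202  0.09251613] [0.62687535 0.20891739 0.10790843] [0.59654307 0.03377845 0.09984064]
top 331 [ 0.57624593 -0.14466866  0.09208149] [0.65827799 0.07919936 0.10758756] [0.59652749 0.03774086 0.10147578]
```

View pics/m2.png

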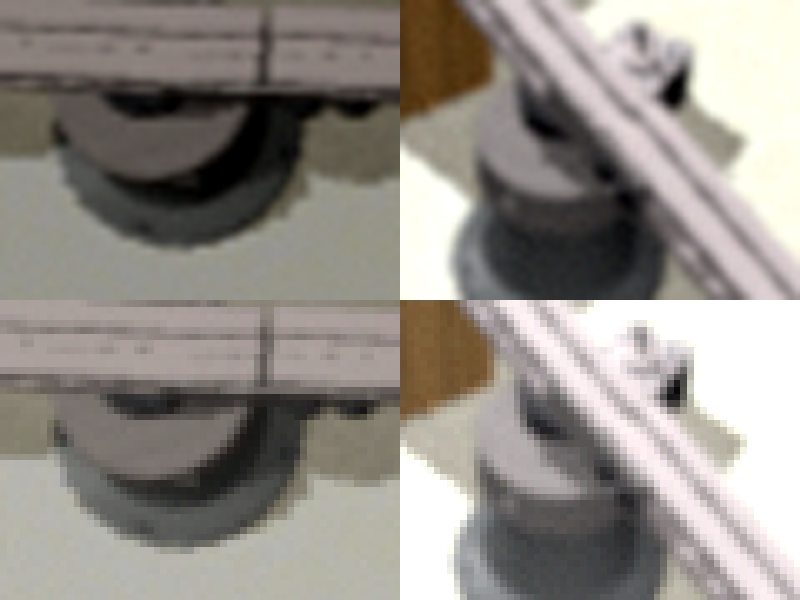

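Run:
```python
from h import *
from scipy.optimize import least_squares
im={n:cv2.imread(f"pics/{n}0.png") for n in("side","top")}
for n in("side","top"):
    A=np.load(f"pics/{n}_X.npy");X=A[:3]
    m=(X[0]>.5)&(X[0]<.68)&(abs(X[1]-.03)<.08)&(X[2]>.094)&(X[2]<.108)
    Q=X[:,m]; 
    b=[]
    c=np.array([.615,.03])
    for k in range(3):
        ph=np.arctan2(Q[1]-c[1],Q[0]-c[0]);r=np.hypot(Q[0]-c[0],Q[1]-c[1]);b=[]
        for a in np.arange(-np.pi,np.pi,.12):
            s=(ph>=a)&(ph<a+.12)&(r<.055)
            if s.sum()>2 and r[s].max()>.03: i=np.nonzero(s)[0][r[s].argmax()]; b.append(Q[:2,i])
        b=np.array(b)
        # robot-side only
        b=b[b[:,0]<c[0]-.005]
        f=least_squares(lambda p:np.hypot(b[:,0]-p[0],b[:,1]-p[1])-.042,c,loss="soft_l1",f_scale=.001); c=f.x
    print(n,"collar centre",c,len(b),np.round(f.fun*1000,1))
    # foot z~.01
    m=(X[0]>.5)&(X[0]<.7)&(abs(X[1]-.03)<.1)&(X[2]>.006)&(X[2]<.02)
    Q=X[:,m];print("foot pts",m.sum(),Q[0].min(),Q[1].min(),Q[1].max())
    ph=np.arctan2(Q[1]-c[1],Q[0]-c[0]);r=np.hypot(Q[0]-c[0],Q[1]-c[1]);b=[]
    for a in np.arange(-np.pi,np.pi,.12):
        s=(ph>=a)&(ph<a+.12)&(r<.07)
        if s.sum()>1 and r[s].max()>.045: i=np.nonzero(s)[0][r[s].argmax()]; b.append(Q[:2,i])
    b=np.array(b);f=least_squares(lambda p:np.hypot(b[:,0]-p[0],b[:,1]-p[1])-p[2],[*c,.055],loss="soft_l1",f_scale=.001);print("foot",f.x,len(b))
    # beam direction
    m=(X[2]>.145)&(X[2]<.17)&(abs(X[0]-.63)<.08)&(X[1]>-.3)&(X[1]<.3)
    print("beam",np.polyfit(X[1,m],X[0,m],1))
for n,(u,v) in {"side":(246.5,180)}.items(): print(ray(n,246.5,180,.0855),ray(n,263.75,180,.0855))
for n in("top",):
  for (u,v) in [(337,283),(341,252),(345,232),(346,219)]: print(ray(n,u,v,.013))
```

```text
side collar centre [0.61794122 0.03602067] 25 [ 1.3  0.5  0.6 -0.2 -0.1 -0.3  0.7 -1.9 -2.2  0.9 -1.3 -1.   0.  -0.7
 -4.2  0.3 -1.5  0.2 -0.2 -0.4 -0.2  0.6 -1.1  0.8  0.4]
foot pts 268 0.5242448994683111 -0.016911684061020404 0.10770290513353485
foot [0.6162962  0.03654867 0.05308052] 36
beam [0.06613711 0.61495158]
top collar centre [0.61883676 0.03822247] 21 [-0.6 -0.4  0.6  0.   0.4 -0.1 -0.2 -0.2  0.2  0.2  0.7 -0.  -1.3  0.3
 -0.3 -0.   0.7  0.2  0.2  0.3 -0.7]
foot pts 376 0.5022775583767114 -0.06717363571744948 0.12866292805085464
foot [0.6186229  0.03777475 0.0548663 ] 28
beam [0.06854946 0.61629788]
[0.58095825 0.02419833 0.0855    ] [ 0.6267354  -0.00692953  0.0855    ]
[ 0.31312407 -0.30334237  0.013     ]
[ 0.39791801 -0.3186826   0.013     ]
[ 0.45362139 -0.33277014  0.013     ]
[ 0.49037937 -0.33751679  0.013     ]
```

Run:
```python
from h import *
rows=[]
for n in("side","top"):
    im=cv2.imread(f"pics/{n}0.png")
    ph=np.radians(np.arange(100,300,.5)); zs=np.arange(.112,.060,-.00025)
    mx=np.zeros((len(zs),len(ph)),np.float32);my=mx.copy()
    for i,z in enumerate(zs):
        for j,a in enumerate(ph):
            mx[i,j],my[i,j]=proj(n,[.6185+.042*np.cos(a),.0375+.042*np.sin(a),z])
    U=cv2.remap(im,mx,my,cv2.INTER_CUBIC); U=np.clip((U.astype(float)-20)*1.7,0,255).astype(np.uint8)
    U=cv2.resize(U,(800,250))
    for a in range(100,300,20): cv2.putText(U,str(a),(int((a-100)*4),12),0,.4,(0,0,255)); cv2.line(U,((a-100)*4,15),((a-100)*4,22),(0,0,255))
    zz=int((.112-.0855)/.052*250); cv2.line(U,(0,zz),(10,zz),(0,0,255))
    rows.append(U)
cv2.imwrite("pics/unw.png",np.vstack(rows))
```

```text
(no output)
```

View pics/unw.png

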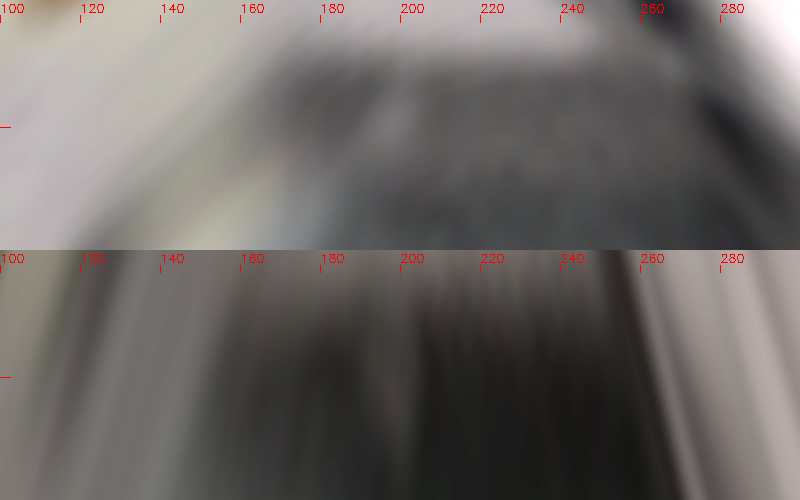

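Run:
```python
from h import *
np.set_printoptions(linewidth=200)
im=cv2.imread("pics/side0.png",0);print("side rows172-190 cols238-270");print(im[172:192,238:270])
it=cv2.imread("pics/top0.png",0);print("top rows 176-196 cols194-228");print(it[178:192,194:230])
for a in range(150,290,10):
    X=[.6185+.042*np.cos(np.radians(a)),.0375+.042*np.sin(np.radians(a))]
    print(a,[np.round(proj(n,[*X,z]),1).tolist() for n in("side","top") for z in(.1005,.0855,.0705)])
```

```text
side rows172-190 cols238-270
[[135 136 131 120 121 127 128 130 128 128 130 129 122 103  91  86  84  81  81  76  73  72  82 100 123 146 165 170 172 171 158 137]
 [134 136 131 116 110 123 130 130 127 129 128 129 125 108  91  87  87  87  84  77  72  68  72  83 104 129 152 165 172 170 170 152]
 [135 137 131 108  94 112 126 131 128 128 128 128 126 114 104  93  88  83  84  78  73  62  61  68  88 111 135 152 164 171 172 167]
 [132 135 134 107  84  91 113 125 129 130 130 128 129 126 124 113  95  84  83  85  76  57  48  55  69  92 115 133 151 167 172 172]
 [138 135 133 108  81  73  91 110 123 129 130 130 130 130 129 126 113  96  88  84  82  64  47  46  63  78  96 117 133 153 167 172]
 [154 139 132 114  85  71  74  85 102 116 123 127 128 129 129 130 125 116 102  93  86  78  66  64  66  70  83 101 111 131 158 170]
 [175 153 136 123  94  74  70  72  86  95 103 112 119 122 123 124 123 120 114 100  88  82  79  80  66  61  65  75  81 100 136 163]
 [197 177 151 127 101  80  72  80  84  80  80  87  94  98 102 103 106 104  96  85  80  74  72  70  55  42  49  60  69  85 113 145]
 [203 197 167 129 104  
[... 4351 characters left out ...]
250.3, 178.8], [250.3, 181.9], [250.3, 185.0], [220.2, 182.7], [220.8, 183.7], [221.4, 184.7]]
230 [[252.6, 179.1], [252.6, 182.3], [252.5, 185.3], [222.1, 180.7], [222.7, 181.8], [223.3, 182.8]]
240 [[254.9, 179.1], [254.9, 182.3], [254.8, 185.4], [223.7, 178.5], [224.2, 179.6], [224.8, 180.6]]
250 [[257.2, 178.9], [257.1, 182.0], [257.0, 185.1], [224.8, 176.1], [225.4, 177.2], [225.9, 178.3]]
260 [[259.4, 178.3], [259.3, 181.4], [259.1, 184.5], [225.5, 173.5], [226.0, 174.6], [226.6, 175.7]]
270 [[261.4, 177.5], [261.2, 180.6], [261.1, 183.7], [225.7, 170.8], [226.3, 172.0], [226.8, 173.2]]
280 [[263.1, 176.4], [263.0, 179.5], [262.8, 182.6], [225.5, 168.2], [226.0, 169.4], [226.5, 170.6]]
```

Run:
```python
from h import *
from scipy.spatial.transform import Rotation as R
s=manip.get_state();q=s["ee_rot"];M=R.from_quat([*q[1:],q[0]]).as_matrix();print(np.round(M,4))
print("y ang",np.degrees(np.arctan2(M[1,1],M[0,1])),"z ang",np.degrees(np.arctan2(M[1,2],M[0,2])),"q1,q6",np.degrees(s["qpos"][[0,5]]))
# bar: bright pixels in holder in both views
for n,box in(("top",(318,210,352,280)),("side",(225,280,305,330))):
    im=cv2.imread(f"pics/{n}0.png");g=cv2.cvtColor(im,cv2.COLOR_BGR2GRAY)
    x0,y0,x1,y1=box
    print(n);c=g[y0:y1,x0:x1]
    m=((c>(75 if n=="top" else 110))).astype(np.uint8)
    k,l,st,ce=cv2.connectedComponentsWithStats(m)
    for i in range(1,k):
        if st[i,4]>30: print(st[i],ce[i]+[x0,y0])
    cv2.imwrite(f"pics/bar_{n}.png",cv2.resize(im[y0:y1,x0:x1],None,fx=8,fy=8,interpolation=cv2.INTER_CUBIC))
for p in [(143,199),(190,145),(104,262),(190,270),(160,279),(217,261),(272,183),(348,188)]: print(p,ray("top",*p,.02))
```

```text
[[-6.000e-04  2.626e-01  9.649e-01]
 [-1.500e-03  9.649e-01 -2.626e-01]
 [-1.000e+00 -1.600e-03 -2.000e-04]]
y ang 74.77327503980179 z ang -15.226743469146054 q1,q6 [67.83863591 -6.93459783]
top
[  0   0  34  65 844] [329.00473934 227.78791469]
[ 10  35  13  30 174] [333.86206897 260.09195402]
side
[   0    0   80   50 2116] [267.8289225  303.15831758]
[ 11  15  31  13 182] [250.35714286 301.17582418]
(143, 199) [0.55893099 0.24131729 0.02      ]
(190, 145) [0.71600432 0.1074367  0.02      ]
(104, 262) [0.38245201 0.34631637 0.02      ]
(190, 270) [0.35601796 0.10424417 0.02      ]
(160, 279) [0.3329195  0.18765049 0.02      ]
(217, 261) [0.37937477 0.02885343 0.02      ]
(272, 183) [ 0.59761714 -0.12982768  0.02      ]
(348, 188) [ 0.57836717 -0.34654855  0.02      ]
```

View pics/bar_top.png

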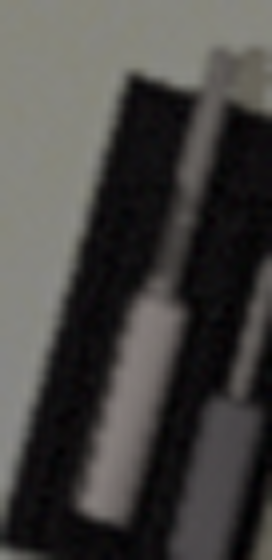

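View pics/bar_side.png

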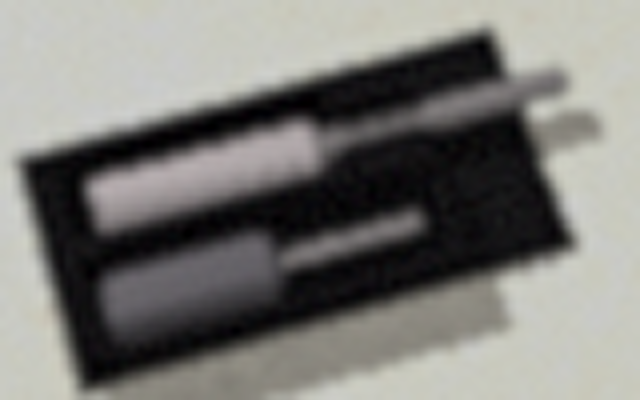

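Run:
```python
from h import *
T=[(344.7,216.5),(338.2,247),(330.9,274.4)];S=[(295.2,290),(265,298.8),(236.5,306)]
for t,s in zip(T,S): print(ray("top",*t,.013),ray("side",*s,.013),tri(s,t))
```

```text
[ 0.49757663 -0.3342087   0.013     ] [ 0.49811259 -0.33803139  0.013     ] [ 0.49915558 -0.33580854  0.00751835]
[ 0.41196643 -0.31154442  0.013     ] [ 0.41352981 -0.31110323  0.013     ] [ 0.41242632 -0.31150816  0.01488623]
[ 0.33680463 -0.28757731  0.013     ] [ 0.33803172 -0.28391532  0.013     ] [ 0.33677543 -0.28649294  0.01963874]
```

```bash
cat > go.py <<'E'
import sys,numpy as np
from rig import manip
from scipy.spatial.transform import Rotation as R
def st():
    s=manip.get_state();q=s["ee_rot"];M=R.from_quat([*q[1:],q[0]]).as_matrix();return s,M,np.degrees(np.arctan2(M[1,1],M[0,1]))
def rows(targets):
    s,M,y=st()
    for t in targets:
        d=M.T@(np.array(t[:3])-s["position"]); print("row",np.round(d,4).tolist(),round((y-t[3]+180)%360-180,2))
def show():
    s,M,y=st();print("t",round(s["clock"],2),"pos",np.round(s["position"],4),"yaw",round(y,2),"q6",round(np.degrees(s["qpos"][5]),1),"F",np.round(s["contact_force"],1),"M",np.round(s["moment"],2),"w",round(float(s["width"]),4))
if __name__=="__main__":
    show(); a=list(map(float,sys.argv[1:]));rows([a[i:i+4] for i in range(0,len(a),4)])
E
python3 go.py .470 -.3283 .11 73.5 .470 -.3283 .006 73.5
```

```text
t 0.1 pos [0.1509 0.5544 0.2305] yaw 74.77 q6 -6.9 F [-1.   0.4  0.4] M [ 0.   -0.07 -0.03] w 0.0853
row [0.1217, -0.7677, 0.5398] 1.27
row [0.2257, -0.7675, 0.5398] 1.27
```

Call:
play_rows:
  plan:
    - [[0.5,0.12,-0.768,0.54,1.3],[0.5,0.12,-0.768,0.54,1.3],[0.5,0.12,-0.768,0.54,1.3],[0.5,0.12,-0.768,0.54,1.3],[0.5,0.12,-0.768,0.54,1.3],[0.5,0.12,-0.768,0.54,1.3],[0.5,0.12,-0.768,0.54,1.3],[0.5,0.12,-0.768,0.54,1.3],[0.5,0.12,-0.768,0.54,1.3],[0.5,0.12,-0.768,0.54,1.3],[0.5,0.12,-0.768,0.54,1.3],[0.5,0.12,-0.768,0.54,1.3]]
  grip_force: 80

```text
clock: 1.3
position: [0.3532, -0.007, 0.1554]
ee_rot: [0.7, 0.101, 0.7, -0.102]
contact_force: [1.1, 1.0, -0.5]
width: 0.0425
```

```bash
python3 go.py .470 -.3283 .11 73.5 .470 -.3283 .006 73.5
```

```text
t 1.3 pos [ 0.3532 -0.007   0.1554] yaw 73.44 q6 -85.8 F [ 1.1  1.  -0.5] M [ 0.01 -0.03  0.04] w 0.0425
row [0.0458, -0.2746, 0.2035] -0.06
row [0.1498, -0.2745, 0.2035] -0.06
```

Call:
play_rows:
  plan:
    - [[0.5,0.046,-0.2746,0.2035,0],[0.5,0.046,-0.2746,0.2035,0],[0.5,0.046,-0.2746,0.2035,0],[0.5,0.046,-0.2746,0.2035,0],[0.5,0.046,-0.2746,0.2035,0],[0.5,0.046,-0.2746,0.2035,0],[0.5,0.046,-0.2746,0.2035,0],[0.5,0.046,-0.2746,0.2035,0],[0.5,0.046,-0.2746,0.2035,0]]

```text
clock: 2.2
position: [0.4695, -0.3286, 0.1086]
ee_rot: [0.699, 0.103, 0.7, -0.102]
contact_force: [-0.0, 0.7, 0.5]
width: 0.043
```

```bash
python3 - <<'E'
from h import *
im,d=manip.get_image("side");it,dt=manip.get_image("top")
f=lambda i,x,y:cv2.resize(i[y:y+60,x:x+80,::-1],(400,300),interpolation=cv2.INTER_CUBIC)
cv2.imwrite("pics/a1.png",np.hstack([f(im,240,255),f(it,305,190)]))
E
python3 go.py .470 -.3283 .006 73.5
```

```text
t 2.3 pos [ 0.4691 -0.3269  0.1094] yaw 73.45 q6 -115.2 F [0.3 0.2 0. ] M [-0.01 -0.02  0.03] w 0.043
row [0.1034, -0.0011, 0.0014] -0.05
```

View pics/a1.png

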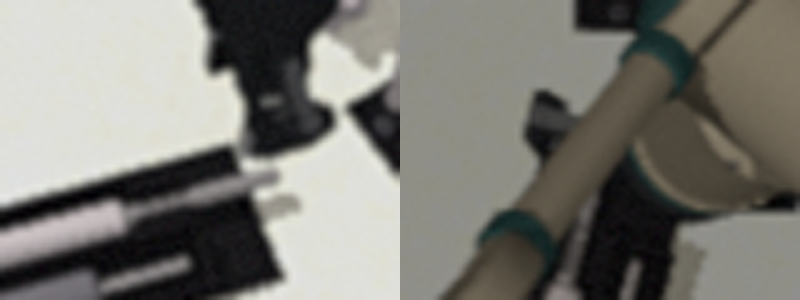

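Call:
play_rows:
  plan:
    - [[0.5,0.05,-0.001,0.001,0],[0.5,0.08,-0.001,0.001,0],[0.5,0.1,-0.001,0.001,0],[0.5,0.103,-0.001,0.001,0],[0.5,0.103,-0.001,0.001,0],[1,0.103,-0.001,0.001,0],[1,0.103,-0.001,0.001,0],[1,0.103,-0.001,0.001,0],[1,0.103,-0.001,0.001,0],[1,0.103,-0.001,0.001,0]]
  grip_force: 80

```text
clock: 3.3
position: [0.4704, -0.3286, 0.0072]
ee_rot: [0.7, 0.102, 0.7, -0.102]
contact_force: [2.4, 0.1, 3.4]
width: 0.0067
```

```bash
python3 go.py .470 -.3283 .006 73.5
```

```text
t 3.3 pos [ 0.4704 -0.3286  0.0072] yaw 73.43 q6 -115.3 F [2.4 0.1 3.4] M [ 0.   -0.09 -0.01] w 0.0067
row [0.0012, 0.0002, -0.0005] -0.07
```

Call:
play_rows:
  plan:
    - [[1,0,0,0,0],[1,0,0,0,0]]

```text
clock: 3.5
position: [0.4705, -0.3287, 0.0074]
ee_rot: [0.7, 0.102, 0.699, -0.102]
contact_force: [1.4, 0.3, 2.3]
width: 0.0067
```

```bash
python3 - <<'E'
from h import *
im,d=manip.get_image("side")
f=lambda i,x,y:cv2.resize(i[y:y+60,x:x+80,::-1],(800,600),interpolation=cv2.INTER_CUBIC)
cv2.imwrite("pics/a2.png",f(im,240,265))
E
python3 go.py .470 -.3283 .006 73.5
```

```text
t 3.55 pos [ 0.4705 -0.3287  0.0073] yaw 73.43 q6 -115.3 F [0.4 0.1 2.5] M [ 0.09  0.01 -0.  ] w 0.0064
row [0.0013, 0.0002, -0.0005] -0.07
```

View pics/a2.png

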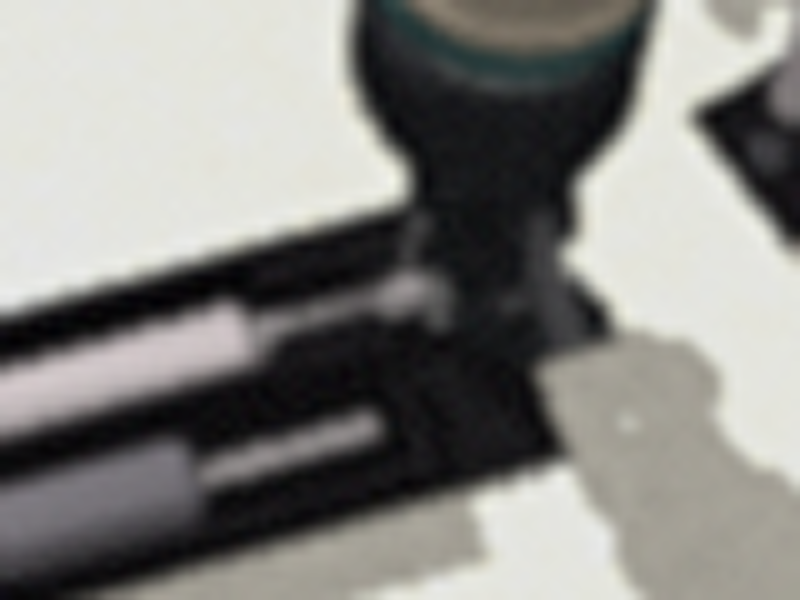

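Call:
play_rows:
  plan:
    - [[1,-0.01,0,0,0],[1,-0.02,0,0,0],[1,-0.035,0,0,0],[1,-0.05,0,0,0],[1,-0.065,0,0,0],[1,-0.07,0,0,0]]

```text
clock: 4.15
position: [0.4712, -0.3294, 0.0793]
ee_rot: [0.701, 0.101, 0.698, -0.103]
contact_force: [0.0, 0.1, -1.2]
width: 0.0067
```

```bash
python3 - <<'E'
from h import *
im,d=manip.get_image("side")
f=lambda i,x,y:cv2.resize(i[y:y+90,x:x+120,::-1],(800,600),interpolation=cv2.INTER_CUBIC)
cv2.imwrite("pics/a3.png",f(im,210,235))
E
python3 go.py .470 -.3283 .006 73.5
```

```text
t 4.2 pos [ 0.4712 -0.3294  0.0793] yaw 73.43 q6 -115.3 F [-0.2 -0.3 -1.4] M [-0.03 -0.12  0.03] w 0.0066
row [0.0733, 0.0009, -0.0018] -0.07
```

View pics/a3.png

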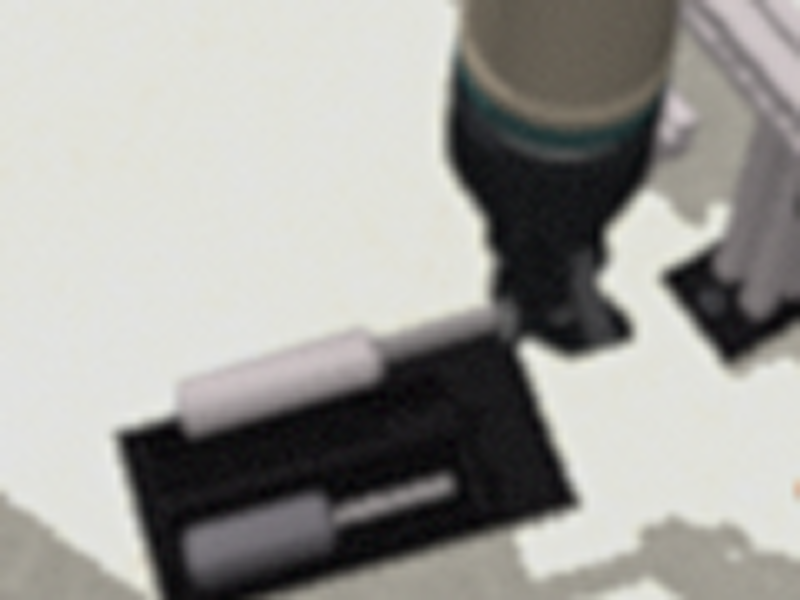

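```bash
python3 go.py .46 -.13 .08 90 .46 -.13 .0065 90
```

```text
t 4.2 pos [ 0.4712 -0.3294  0.0793] yaw 73.43 q6 -115.3 F [-0.2 -0.3 -1.4] M [-0.03 -0.12  0.03] w 0.0066
row [-0.0013, 0.1879, -0.0676] -16.57
row [0.0722, 0.1881, -0.0679] -16.57
```

Call:
play_rows:
  plan:
    - [[1,-0.001,0.04,-0.015,-4],[1,-0.001,0.085,-0.03,-8],[1,-0.001,0.13,-0.045,-12],[1,-0.001,0.17,-0.06,-16.5],[1,-0.001,0.188,-0.068,-16.5],[1,-0.001,0.188,-0.068,-16.5],[1,0.03,0.188,-0.068,-16.5],[1,0.055,0.188,-0.068,-16.5],[1,0.067,0.188,-0.068,-16.5],[1,0.072,0.188,-0.068,-16.5],[1,0.072,0.188,-0.068,-16.5]]

```text
clock: 5.3
position: [0.4596, -0.1306, 0.006]
ee_rot: [0.708, -0.0, 0.707, -0.002]
contact_force: [-0.6, -0.3, -1.4]
width: 0.0065
```

```bash
python3 go.py .46 -.13 .0065 90
```

```text
t 5.3 pos [ 0.4596 -0.1306  0.006 ] yaw 89.89 q6 -113.9 F [-0.6 -0.3 -1.4] M [-0.02 -0.04  0.  ] w 0.0065
row [-0.0005, 0.0006, 0.0004] -0.11
```

Call:
play_rows:
  plan:
    - [[1,0.001,0,0,0],[1,0.002,0,0,0],[0.85,0.002,0,0,0],[0.6,0.002,0,0,0],[0.6,0.002,0,0,0],[0.5,0.002,0,0,0],[0.5,-0.03,0,0,0],[0.5,-0.07,0,0,0],[0.5,-0.1,0,0,0],[0.5,-0.12,0,0,0],[0.5,-0.12,0,0,0]]

```text
clock: 6.4
position: [0.4615, -0.1311, 0.1289]
ee_rot: [0.71, -0.001, 0.704, -0.003]
contact_force: [-0.4, 0.2, -0.1]
width: 0.0428
```

```bash
python3 - <<'E'
from h import *
im,d=manip.get_image("side");it,dt=manip.get_image("top")
f=lambda i,x,y:cv2.resize(i[y:y+75,x:x+100,::-1],(800,600),interpolation=cv2.INTER_CUBIC)
cv2.imwrite("pics/a4.png",f(im,160,210));cv2.imwrite("pics/a4t.png",f(it,220,200))
E
python3 go.py .46 -.13 .0065 90
```

```text
t 6.5 pos [ 0.4592 -0.1302  0.1259] yaw 89.9 q6 -113.9 F [-0.3 -0.8 -0.4] M [ 0.01 -0.04 -0.02] w 0.0425
row [0.1194, 0.0005, 0.0006] -0.1
```

View pics/a4.png

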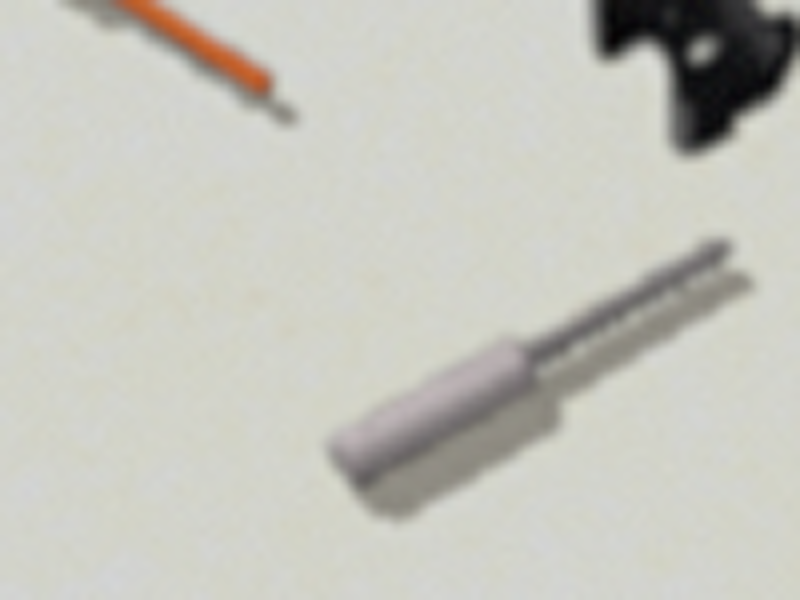

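View pics/a4t.png

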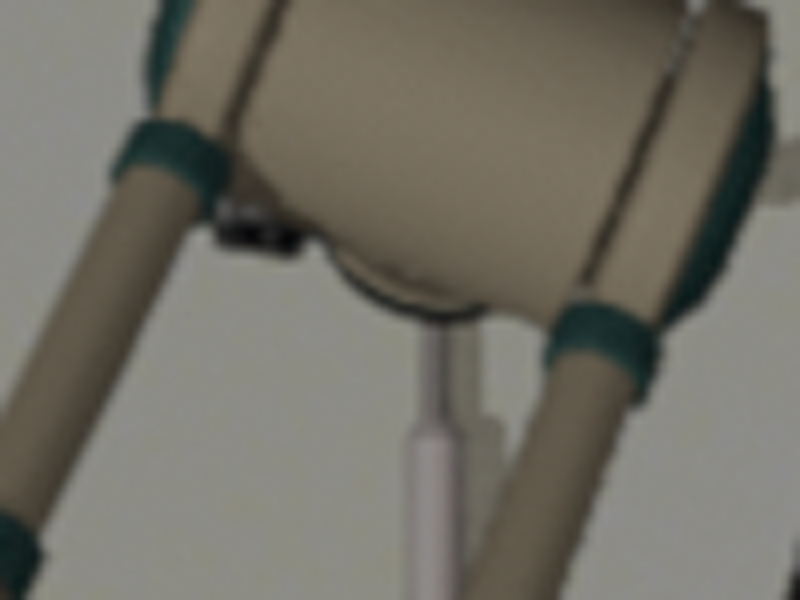

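Run:
```python
from h import *
for p in[(250.25,240.7),(225.6,254.0),(203.8,267.5)]: print(ray("side",*p,.01))
for p in[(274.6,254.4),(274.9,242),(274.4,265)]: print(ray("top",*p,.012))
```

```text
[ 0.488268   -0.13202365  0.01      ]
[ 0.40120494 -0.12892757  0.01      ]
[ 0.32513257 -0.13123457  0.01      ]
[ 0.3947583  -0.13247762  0.012     ]
[ 0.42938934 -0.13417263  0.012     ]
[ 0.36541442 -0.13119949  0.012     ]
```

```bash
python3 go.py .3585 -.1306 .10 90 .3585 -.1306 .003 90
```

```text
t 6.5 pos [ 0.4592 -0.1302  0.1259] yaw 89.9 q6 -113.9 F [-0.3 -0.8 -0.4] M [ 0.01 -0.04 -0.02] w 0.0425
row [0.0257, -0.0005, -0.1007] -0.1
row [0.1227, -0.0003, -0.1009] -0.1
```

Call:
play_rows:
  plan:
    - [[0.5,0.0,0,-0.045,0],[0.5,0.0,0,-0.09,0],[0.5,0.025,0,-0.1,0],[0.5,0.06,0,-0.101,0],[0.5,0.1,0,-0.101,0],[0.5,0.118,0,-0.101,0],[0.5,0.123,0,-0.101,0],[1,0.123,0,-0.101,0],[1,0.123,0,-0.101,0],[1,0.123,0,-0.101,0],[1,0.123,0,-0.101,0],[1,0.123,0,-0.101,0]]
  grip_force: 100

```text
clock: 7.7
position: [0.3588, -0.1305, 0.0032]
ee_rot: [0.708, -0.001, 0.706, -0.002]
contact_force: [0.4, -0.6, -0.6]
width: 0.0172
```

```bash
python3 go.py .3585 -.1306 .003 90
```

```text
t 7.7 pos [ 0.3588 -0.1305  0.0032] yaw 89.91 q6 -120.1 F [ 0.4 -0.6 -0.6] M [-0.03  0.05  0.  ] w 0.0172
row [0.0002, -0.0001, -0.0003] -0.09
```

```bash
python3 go.py .3588 -.1305 .0787 90 .428 -.0243 .0787 108
```

```text
t 7.7 pos [ 0.3588 -0.1305  0.0032] yaw 89.91 q6 -120.1 F [ 0.4 -0.6 -0.6] M [-0.03  0.05  0.  ] w 0.0172
row [-0.0755, -0.0003, 0.0003] -0.09
row [-0.0757, 0.1061, 0.0693] -18.09
```

Call:
play_rows:
  plan:
    - [[1,-0.03,0,0,0],[1,-0.065,0,0,0],[1,-0.0755,0,0,0],[1,-0.0757,0.03,0.02,-6],[1,-0.0757,0.06,0.04,-12],[1,-0.0757,0.09,0.06,-18],[1,-0.0757,0.106,0.0693,-18],[1,-0.0757,0.106,0.0693,-18],[1,-0.0757,0.106,0.0693,-18]]

```text
clock: 8.6
position: [0.4275, -0.0243, 0.0787]
ee_rot: [0.699, -0.112, 0.698, 0.109]
contact_force: [-0.5, -0.3, -0.5]
width: 0.017
```

```bash
python3 - <<'E'
from h import *
im,d=manip.get_image("side");it,dt=manip.get_image("top")
f=lambda i,x,y:cv2.resize(i[y:y+75,x:x+100,::-1],(800,600),interpolation=cv2.INTER_CUBIC)
cv2.imwrite("pics/a5.png",f(im,190,150));cv2.imwrite("pics/a5t.png",f(it,180,160))
E
python3 go.py .428 -.0243 .0787 108
```

```text
t 8.7 pos [ 0.4272 -0.0249  0.0786] yaw 107.88 q6 -120.2 F [-1.1  0.1 -0.7] M [-0.03  0.05  0.05] w 0.0167
row [-0.0001, 0.0003, 0.001] -0.12
```

View pics/a5.png

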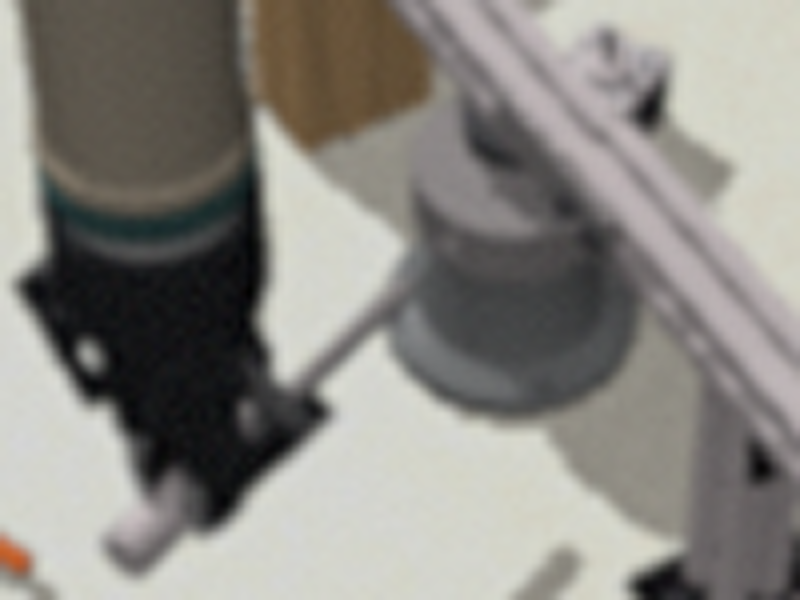

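View pics/a5t.png

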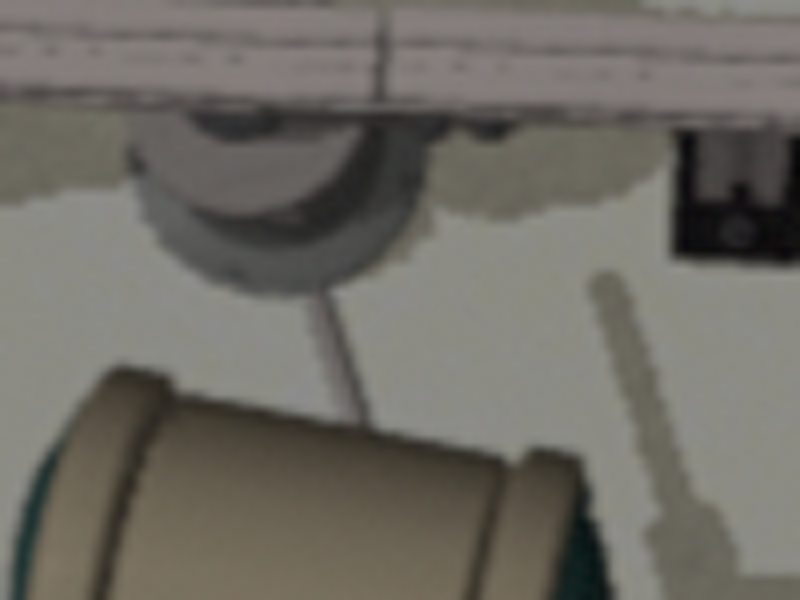

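Run:
```python
from h import *
a=np.radians(17.88);T=np.array([.4272,-.0249])
for L in(.129,.132,.08): 
  X=[*(T+L*np.array([np.cos(a),np.sin(a)])),.0855];print(X,proj("side",X),proj("top",X))
print(tri((240.6,186.25),(220,196.25)))
for ph in(195,198,201,204):
  X=[.6185+.042*np.cos(np.radians(ph)),.0375+.042*np.sin(np.radians(ph)),.0855];print(ph,proj("side",X),proj("top",X))
# holes interior shape points: row-by-row difference profile along phi at z=.0855 both views
```

```text
[np.float64(0.5499695107346556), np.float64(0.014706151466322454), 0.0855] [240.09750886 185.96289233] [219.31534669 196.92838359]
[np.float64(0.5528246156354616), np.float64(0.01562722475623693), 0.0855] [240.68653457 185.39753049] [218.97296977 195.89392585]
[np.float64(0.5033361306881585), np.float64(-0.0003380456022806476), 0.0855] [230.25895642 195.40618488] [224.94919888 213.9505067 ]
[0.55144066 0.01314894 0.08476848]
195 [245.29250402 179.92824375] [214.90891023 186.85790881]
198 [245.82367541 180.25243411] [215.68275329 186.61543032]
201 [246.37756542 180.55583876] [216.44337347 186.33364408]
204 [246.95261568 180.83754068] [217.18865246 186.01334549]
```

```bash
python3 go.py .4294 -.0276 .0787 109 .4616 -.0165 .0787 109 .4748 -.012 .0787 109
```

```text
t 8.7 pos [ 0.4272 -0.0249  0.0786] yaw 107.88 q6 -120.2 F [-1.1  0.1 -0.7] M [-0.03  0.05  0.05] w 0.0167
row [-0.0, -0.0033, 0.0013] -1.12
row [-0.0, -0.0026, 0.0353] -1.12
row [0.0, -0.0023, 0.0493] -1.12
```

Call:
play_rows:
  plan:
    - [[1,0,-0.0033,0.0013,-1.1],[1,0,-0.0033,0.0013,-1.1],[1,0,-0.0031,0.011,-1.1],[1,0,-0.0029,0.02,-1.1],[1,0,-0.0028,0.026,-1.1],[1,0,-0.0027,0.031,-1.1],[1,0,-0.0026,0.0355,-1.1],[1,0,-0.0026,0.0355,-1.1]]

```text
clock: 9.5
position: [0.4623, -0.0161, 0.0786]
ee_rot: [0.698, -0.118, 0.697, 0.115]
contact_force: [0.1, 0.6, -0.4]
width: 0.0171
```

```bash
python3 - <<'E'
from h import *
im,d=manip.get_image("side");it,dt=manip.get_image("top")
f=lambda i,x,y:cv2.resize(i[y:y+50,x:x+50,::-1],(400,400),interpolation=cv2.INTER_CUBIC)
cv2.imwrite("pics/a6.png",np.hstack([f(im,220,155),f(it,190,160)]))
E
python3 go.py .4748 -.012 .0787 109
```

```text
t 9.6 pos [ 0.4616 -0.0163  0.0786] yaw 109.0 q6 -119.3 F [ 0.4  0.8 -1.8] M [ 0.04 -0.02  0.06] w 0.017
row [-0.0001, -0.0002, 0.0139] -0.0
```

View pics/a6.png

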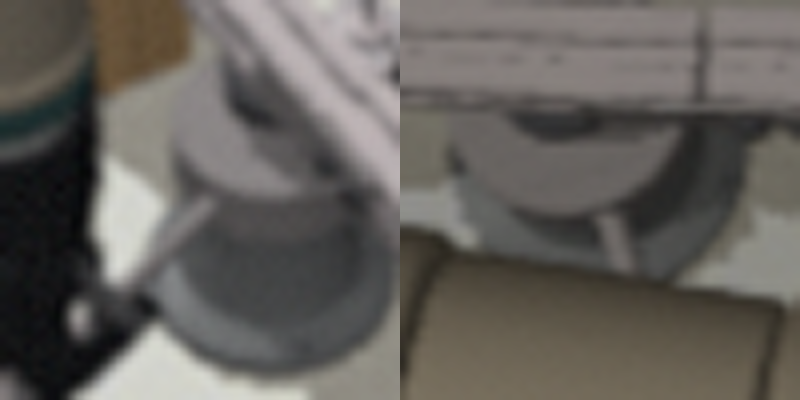

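Call:
play_rows:
  plan:
    - [[1,0,0,0.005,0],[1,0,0,0.01,0],[1,0,0,0.014,0],[1,0,0,0.014,0]]

```text
clock: 10.0
position: [0.4757, -0.0115, 0.0786]
ee_rot: [0.698, -0.118, 0.697, 0.115]
contact_force: [-0.5, 0.3, -1.8]
width: 0.0173
```

```bash
python3 go.py .4748 -.012 .0787 109
```

```text
t 10.0 pos [ 0.4757 -0.0115  0.0786] yaw 109.01 q6 -118.5 F [-0.5  0.3 -1.8] M [0.09 0.03 0.05] w 0.0173
row [-0.0001, -0.0002, -0.001] 0.01
```

Call:
play_rows:
  plan:
    - [[1,0,0.0105,0.0004,4],[1,0,0.021,0.0015,8],[1,0,0.0314,0.0033,12],[1,0,0.0416,0.0058,16],[1,0,0.0467,0.0074,18]]

```text
clock: 10.5
position: [0.4678, 0.0342, 0.0786]
ee_rot: [0.708, -0.008, 0.706, 0.003]
contact_force: [0.7, -4.9, -2.3]
width: 0.0172
```

Run:
```python
from h import *
from go import *
im,d=manip.get_image("side");it,dt=manip.get_image("top")
f=lambda i,x,y:cv2.resize(i[y:y+50,x:x+50,::-1],(400,400),interpolation=cv2.INTER_CUBIC)
cv2.imwrite("pics/a7.png",np.hstack([f(im,220,155),f(it,190,160)]))
show()
```

```text
t 10.6 pos [0.4678 0.0344 0.0786] yaw 91.02 q6 -94.9 F [-0.5 -5.2 -1.4] M [-0.81  0.03 -0.5 ] w 0.0172
```

View pics/a7.png

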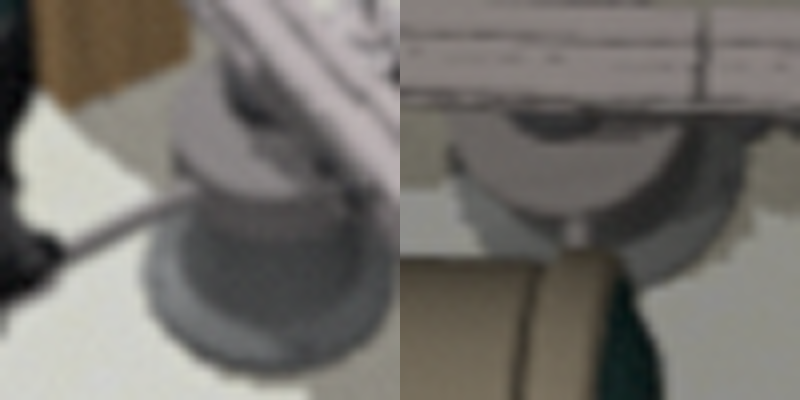

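```bash
cat > joint.py <<'E'
from h import *
def meas(n,D,img=None,v=True):
    vv,uu=np.nonzero(D>0);p=P[n]
    X=p["R"].T@(np.linalg.inv(p["intrinsics"])@np.vstack([uu,vv,np.ones_like(uu)])*D[vv,uu]-p["t"][:,None])
    # beam-frame coords: along s, across c, about jack axis
    e=np.array([.067,1.]);e/=np.linalg.norm(e);nn=np.array([e[1],-e[0]])
    o=np.array([.6185,.0375]);q=X[:2]-o[:,None];s=e@q;c=nn@q
    m=(abs(c)<.05)&(X[2]>.135)&(X[2]<.18)&(s>-.3)&(s<.25)
    return s[m],c[m],X[2,m]
if __name__=="__main__":
    for n in("top","side"):
        D=np.load(f"pics/{n}0_d.npy");s,c,z=meas(n,D)
        print(n,len(s),"c range",np.percentile(c,[2,25,50,75,98]))
        for a in np.arange(-.28,.24,.04):
            k=(s>=a)&(s<a+.04)&(abs(c-np.median(c))<.010)
            if k.sum(): print(round(a,2),k.sum(),np.round(np.median(z[k])*1000,2),np.round(z[k].mean()*1000,2),np.round(z[k].std()*1000,2))
E
python3 joint.py
```

```text
top 2945 c range [-0.01714681 -0.01040626  0.00016556  0.00769389  0.01606032]
-0.28 117 161.35 160.55 3.63
-0.24 124 161.79 161.01 3.67
-0.2 118 161.9 160.82 3.76
-0.16 118 161.47 160.4 3.82
-0.12 120 161.53 160.56 3.79
-0.08 109 159.81 159.42 5.34
-0.04 119 156.56 155.66 3.98
0.0 116 156.88 156.21 3.83
0.04 118 157.44 156.41 3.73
0.08 117 157.31 156.76 3.79
0.12 116 158.08 157.38 3.58
0.16 112 159.01 157.72 3.97
0.2 115 158.99 158.05 3.95
side 1850 c range [-0.01818982 -0.012666   -0.00540565  0.00614889  0.0155629 ]
-0.28 117 156.43 153.83 8.95
-0.24 115 156.73 153.61 9.07
-0.2 106 155.99 153.65 9.17
-0.16 101 158.44 154.63 8.44
-0.12 86 158.54 155.14 8.26
-0.08 49 159.87 159.41 2.84
-0.04 45 155.17 154.42 3.54
0.0 69 153.42 151.31 6.83
0.04 72 154.31 151.27 7.36
0.08 70 155.06 151.77 7.76
0.12 65 155.31 151.1 8.41
0.16 64 155.26 152.06 8.09
0.2 60 154.59 151.78 8.62
```

```bash
cat > flush.py <<'E'
from joint import *
def step(D):
    s,c,z=meas("top",D);r=[]
    for lo,hi in((-.28,-.075),(-.04,.2)):
        k=(s>lo)&(s<hi)&(abs(c-np.median(c))<.0115);S,Z=s[k],z[k]
        deg=0 if hi<0 else 1
        w=np.ones(len(S),bool)
        pf=np.array([np.median(Z)]) if deg==0 else np.polyfit(S,Z,1)
        for i in range(8):
            w=abs(Z-np.polyval(pf,S))<.0025; pf=np.polyfit(S[w],Z[w],deg)
        r.append((np.polyval(pf,-.045)*1000,pf[0],w.sum(),Z[w].std()*1000/np.sqrt(w.sum())))
    return r[1][0]-r[0][0],r
if __name__=="__main__":
    print("start",step(np.load("pics/top0_d.npy")))
    from go import show
    v=[]
    for i in range(3):
        im,D=manip.get_image("top"); v.append(step(D)[0])
        print("now",v[-1],[tuple(np.round(x,4)) for x in step(D)[1]])
    show()
E
python3 flush.py
```

```text
start (np.float64(-5.392506752592055), [(np.float64(163.04411179190126), np.float64(0.16304411179190126), np.int64(392), np.float64(0.06492805232869898)), (np.float64(157.6516050393092), np.float64(0.010872712279254052), np.int64(448), np.float64(0.0713983651878451))])
now -6.266244530551944 [(np.float64(163.0068), np.float64(0.163), np.float64(381.0), np.float64(0.0672)), (np.float64(156.7406), np.float64(0.0152), np.float64(452.0), np.float64(0.0813))]
now -5.724926168457813 [(np.float64(162.9805), np.float64(0.163), np.float64(404.0), np.float64(0.0654)), (np.float64(157.2555), np.float64(0.0142), np.float64(439.0), np.float64(0.0785))]
now -5.392752671024567 [(np.float64(163.4378), np.float64(0.1634), np.float64(382.0), np.float64(0.0652)), (np.float64(158.045), np.float64(0.0091), np.float64(441.0), np.float64(0.0677))]
t 10.75 pos [0.4678 0.0343 0.0785] yaw 91.02 q6 -94.9 F [ 0.8 -4.1 -1.6] M [-0.72 -0.11 -0.5 ] w 0.017
```

Call:
play_rows:
  plan:
    - [[1,0,0.0158,0.0008,6],[1,0,0.0314,0.0033,12],[1,0,0.0467,0.0074,18],[1,0,0.0614,0.0131,24],[1,0,0.0755,0.0202,30],[1,0,0.0888,0.0288,36],[1,0,0.101,0.0388,42],[1,0,0.101,0.0388,42]]

```text
clock: 11.55
position: [0.5041, 0.1363, 0.0776]
ee_rot: [0.663, 0.246, 0.662, -0.249]
contact_force: [-1.7, -4.6, -0.9]
width: 0.017
```

```bash
cat > flush.py <<'E'
from joint import *
def step(D):
    s,c,z=meas("top",D)
    k=(abs(c-np.median(c))<.0115)&(((s>-.28)&(s<-.075))|((s>-.04)&(s<.24)));S,Z=s[k],z[k]
    A=np.c_[np.ones(len(S)),np.where(S<-.06,0,(.48-S)/.525)]
    p=np.array([.163,-.004])
    for i in range(10):
        w=abs(Z-A@p)<(.005 if i<3 else .0025); p=np.linalg.lstsq(A[w],Z[w],rcond=None)[0]
    return p[1]*1000
if __name__=="__main__":
    print("start",step(np.load("pics/top0_d.npy")))
    from go import show
    v=[]
    for i in range(6):
        im,D=manip.get_image("top"); v.append(step(D))
    print("now",np.round(v,2),np.mean(v)); cv2.imwrite("pics/last.png",im[:,:,::-1])
    show()
E
python3 flush.py
```

```text
start -5.192844378922952
now [-4.06 -4.66 -4.16 -4.53 -4.41 -4.37] -4.3644025660223145
t 11.85 pos [0.5039 0.1358 0.078 ] yaw 49.05 q6 -41.3 F [-2.  -1.5 -1.9] M [-0.14  0.38 -0.22] w 0.017
```

Call:
play_rows:
  plan:
    - [[1,0,0.0158,0.0008,6],[1,0,0.0288,0.0028,11],[1,0,0.0288,0.0028,11]]

```text
clock: 12.15
position: [0.5243, 0.156, 0.0776]
ee_rot: [0.636, 0.308, 0.635, -0.311]
contact_force: [-2.8, -2.2, -1.2]
width: 0.017
```

```bash
python3 flush.py;  python3 - <<'E'
from h import *
im,d=manip.get_image("side")
cv2.imwrite("pics/a8.png",cv2.resize(im[110:230,180:340,::-1],(800,600),interpolation=cv2.INTER_CUBIC))
E
```

```text
start -5.192844378922952
now [-4.39 -4.06 -3.83 -4.36 -4.15 -3.9 ] -4.116206704505321
t 12.45 pos [0.5241 0.1556 0.0779] yaw 38.07 q6 -28.5 F [-2.9  0.9 -2.8] M [-0.01  0.66 -0.38] w 0.0169
```

View pics/a8.png

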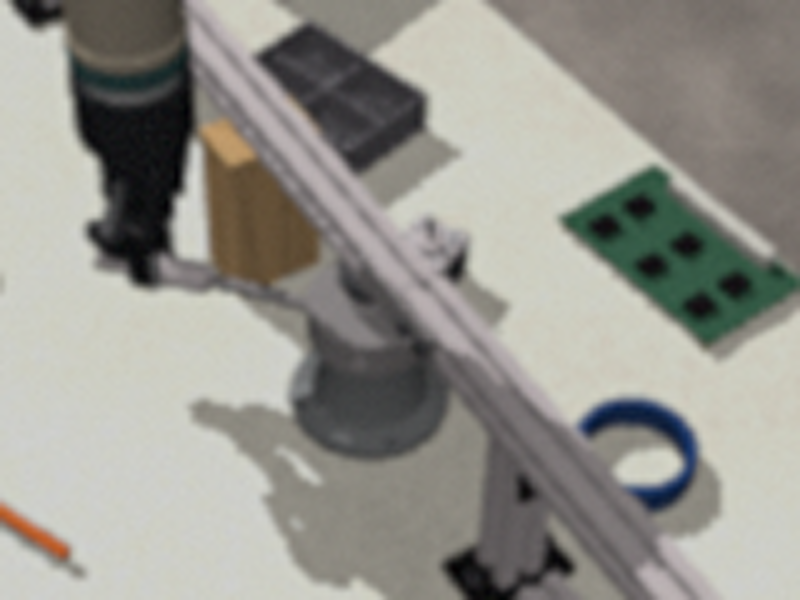

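Call:
play_rows:
  plan:
    - [[1,0,-0.004,0,-1.5],[1,0,-0.004,-0.01,-1.5],[1,0,-0.004,-0.025,-1.5],[1,0,-0.004,-0.04,-1.5],[1,0,-0.004,-0.045,-1.5],[1,0,-0.004,-0.045,-1.5]]

```text
clock: 13.1
position: [0.4927, 0.19, 0.078]
ee_rot: [0.641, 0.3, 0.639, -0.301]
contact_force: [0.5, -1.6, -1.5]
width: 0.0173
```

```bash
python3 flush.py
python3 - <<'E'
from h import *
im,d=manip.get_image("side")
cv2.imwrite("pics/a9.png",cv2.resize(im[130:205,205:305,::-1],(800,600),interpolation=cv2.INTER_CUBIC))
E
```

```text
start -5.192844378922952
now [-4.06 -4.02 -4.34 -3.8  -4.11 -4.25] -4.09766705957318
t 13.4 pos [0.4936 0.1884 0.0778] yaw 39.54 q6 -25.9 F [-0.6 -0.2 -1.6] M [ 0.01  0.03 -0.07] w 0.017
```

View pics/a9.png

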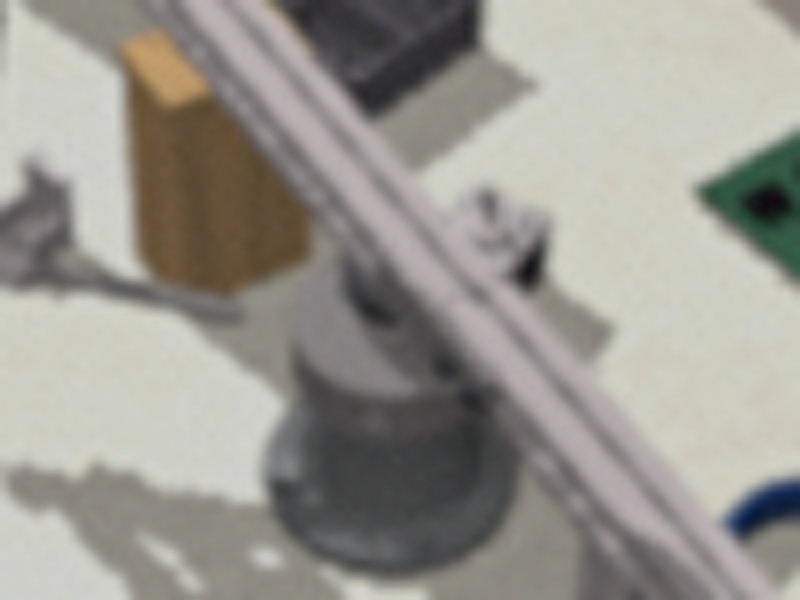

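Run:
```python
from h import *
np.set_printoptions(linewidth=200)
a=np.mean([manip.get_image("side")[0].mean(2) for _ in range(4)],0);b=np.mean([manip.get_image("top")[0].mean(2) for _ in range(4)],0)
i0=cv2.imread("pics/side0.png").mean(2);t0=cv2.imread("pics/top0.png").mean(2)
print(np.arange(243,264))
print(np.round(a[176:187,243:264]).astype(int));print(np.round(a-i0)[176:187,243:264].astype(int))
print(np.arange(208,228));print(np.round(b-t0)[178:190,208:228].astype(int))
for ph in(210,215,219,223,227):
  X=[.6185+.042*np.cos(np.radians(ph)),.0375+.042*np.sin(np.radians(ph)),.0855];print(ph,proj("side",X),proj("top",X))
```

```text
[243 244 245 246 247 248 249 250 251 252 253 254 255 256 257 258 259 260 261 262 263]
[[ 78  94 113 124 129 131 132 132 131 132 128 116  99  90  88  84  65  51  53  66  80]
 [ 73  75  90 105 117 124 128 130 132 132 133 128 117 104  95  88  80  69  66  68  72]
 [ 76  71  73  82  94 105 112 119 123 125 126 128 124 115  98  90  84  81  81  69  63]
 [ 80  71  70  71  75  79  87  94 100 104 106 107 104  97  85  79  77  74  71  56  46]
 [ 86  75  71  72  73  72  72  75  82  81  81  81  78  76  73  71  70  70  68  56  45]
 [ 94  80  73  72  73  73  70  75  81  81  75  71  72  72  71  69  70  68  68  63  54]
 [ 94  80  71  71  72  73  75  80  86  86  77  73  74  73  71  72  69  69  66  61  55]
 [ 88  77  71  68  69  73  74  80  86  85  78  74  73  73  72  71  67  66  61  54  50]
 [ 82  75  68  63  64  67  69  73  74  74  73  72  70  70  68  66  64  59  57  53  48]
 [ 80  73  65  62  62  62  63  65  66  67  67  66  66  66  63  61  59  58  56  53  50]
 [ 81  74  65  63  63  62  64  63  64  65  65  64  64  63  61  61  60  59  57  55  52]]
[[  4   3   2   0  -1   1   1   1   0   2   1   2   2   
[... 1580 characters left out ...]
 5   6   5   5   5   3   2   2   2   3   3   4   4   0   4   5   4]
 [  6   4   3   4   5   5   5  -3 -10 -10   3   4   3   5   4   3   5   5   3   6]
 [  4   2   3   5   2  -1  -7 -12 -14  -9   2   4   2   5   3   0  -2  -2   2   5]
 [  6   5   7   4   3   0  -2  -3  -1  -3   1   2   4  -2  -4  -9 -12  -7   1   6]
 [  5   4   5   3   4   2  -2  -4  -2  -1   1   0  -4  -8 -12 -14  -9   1   5   5]]
210 [248.15961774 181.33248598] [218.62494278 185.26093416]
215 [249.21517102 181.67168948] [219.75714461 184.52516668]
219 [250.08610758 181.89299345] [220.61424516 183.86945956]
223 [250.97574848 182.06847993] [221.42351586 183.15765102]
227 [251.8794994  182.19719394] [222.18099317 182.3933009 ]
```

Run:
```python
from h import *
print(proj("side",[.5764,.0882,.0846]),proj("top",[.5764,.0882,.0846]))
im,d=manip.get_image("side");it,_=manip.get_image("top")
f=lambda i,x,y:cv2.resize(i[y:y+50,x:x+50,::-1],(400,400),interpolation=cv2.INTER_CUBIC)
cv2.imwrite("pics/b1.png",np.hstack([f(im,195,140),f(it,160,170)]))
```

```text
[234.38262036 168.75526724] [192.37210178 187.94950777]
```

View pics/b1.png

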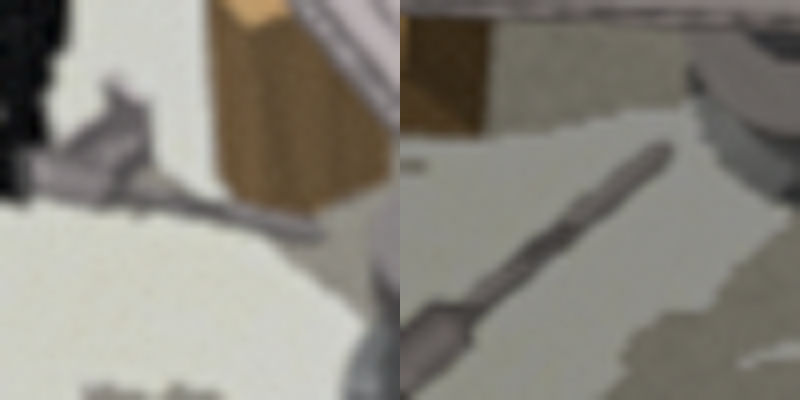

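Call:
play_rows:
  plan:
    - [[1,0,-0.0258,0.0078,-7.8],[1,0,-0.0511,0.013,-15.6],[1,0,-0.0755,0.0216,-23.4],[1,0,-0.0984,0.0335,-31.2],[1,0,-0.1196,0.0483,-39],[1,0,-0.1385,0.0659,-46.8],[1,0,-0.1549,0.0859,-54.6],[1,0,-0.1684,0.108,-62.4],[1,0,-0.1788,0.1316,-70.2],[1,0,-0.1858,0.1565,-78],[1,0,-0.1895,0.1821,-85.8],[1,0,-0.1897,0.2073,-93.4]]

```text
clock: 15.15
position: [0.4791, -0.0933, 0.079]
ee_rot: [0.657, -0.262, 0.658, 0.259]
contact_force: [0.5, 0.4, -1.5]
width: 0.0172
```

```bash
cat > pol.py <<'E'
import sys
from go import *
ph,r=float(sys.argv[1]),[float(x) for x in sys.argv[2:]]
show();s,M,y=st();d=s["position"][:2]-[.6185,.0375];print("r",np.hypot(*d),"phi",np.degrees(np.arctan2(d[1],d[0]))%360,"yaw+90",y+90)
a=np.radians(ph);rows([[.6185+q*np.cos(a),.0375+q*np.sin(a),.0787,ph-90] for q in r])
E
python3 pol.py 223 .190 .170 .150
```

```text
t 15.15 pos [ 0.4791 -0.0933  0.079 ] yaw 133.24 q6 -152.1 F [ 0.5  0.4 -1.5] M [ 0.04 -0.07 -0.05] w 0.0172
r 0.19116545408503577 phi 223.17274901464438 yaw+90 223.23587583394635
row [0.0003, 0.0006, 0.0012] 0.24
row [0.0003, 0.0005, 0.0212] 0.24
row [0.0002, 0.0004, 0.0412] 0.24
```

Call:
play_rows:
  plan:
    - [[1,0,0.0005,0.0012,0.2],[1,0,0.0005,0.01,0.2],[1,0,0.0005,0.016,0.2],[1,0,0.0005,0.02,0.2],[1,0,0.0005,0.024,0.2],[1,0,0.0005,0.026,0.2]]

```text
clock: 15.75
position: [0.4984, -0.0746, 0.0791]
ee_rot: [0.658, -0.261, 0.658, 0.258]
contact_force: [0.9, -1.8, -1.7]
width: 0.0175
```

```bash
python3 pol.py 223 .150
```

```text
t 15.75 pos [ 0.4984 -0.0746  0.0791] yaw 133.07 q6 -149.2 F [ 0.9 -1.8 -1.7] M [-0.33 -0.03 -0.21] w 0.0175
r 0.16433023841574257 phi 223.02249608292297 yaw+90 223.07355871539514
row [0.0004, 0.0, 0.0143] 0.07
```

Call:
play_rows:
  plan:
    - [[1,0,-0.001,0.005,-0.4],[1,0,-0.001,0.01,-0.4],[1,0,-0.001,0.0143,-0.4],[1,0,-0.001,0.0143,-0.4]]

```text
clock: 16.15
position: [0.5103, -0.065, 0.0792]
ee_rot: [0.657, -0.264, 0.656, 0.26]
contact_force: [1.6, 0.3, -1.1]
width: 0.017
```

```bash
python3 pol.py 223 .150;python3 flush.py
```

```text
t 16.15 pos [ 0.5103 -0.065   0.0792] yaw 133.48 q6 -148.2 F [ 1.6  0.3 -1.1] M [-0.07 -0.28 -0.18] w 0.017
r 0.14902961417982385 phi 223.4729832060855 yaw+90 223.48499567832314
row [0.0005, 0.0012, -0.001] 0.48
start -5.192844378922952
now [-4.01 -3.96 -4.27 -3.9  -3.78 -4.  ] -3.9872691600435086
t 16.45 pos [ 0.5096 -0.0656  0.0792] yaw 133.46 q6 -148.2 F [ 1.7 -0.3 -1.8] M [-0.16 -0.28 -0.21] w 0.0174
```

Call:
play_rows:
  plan:
    - [[1,0,0.0182,0.0011,7],[1,0,0.036,0.0044,14],[1,0,0.0534,0.0099,21],[1,0,0.07,0.0174,28],[1,0,0.0855,0.0269,35],[1,0,0.0997,0.0383,42],[1,0,0.1125,0.0512,49],[1,0,0.1235,0.0657,56],[1,0,0.1328,0.0814,63],[1,0,0.14,0.098,70],[1,0,0.14,0.098,70]]

```text
clock: 17.55
position: [0.484, 0.1035, 0.0782]
ee_rot: [0.689, 0.16, 0.688, -0.164]
contact_force: [-1.5, -4.8, 0.7]
width: 0.0174
```

```bash
python3 pol.py 130 .150;python3 flush.py
```

```text
t 17.55 pos [0.484  0.1035 0.0782] yaw 63.55 q6 -59.0 F [-1.5 -4.8  0.7] M [-0.7  -0.07 -0.4 ] w 0.0174
r 0.14984580279550766 phi 153.86630647669435 yaw+90 153.54987401084477
row [-0.0008, 0.0608, 0.0123] 23.55
start -5.192844378922952
now [-1.68 -1.71 -1.42 -1.6  -1.41 -1.45] -1.5450183432579967
t 17.85 pos [0.4836 0.1029 0.0782] yaw 63.47 q6 -59.1 F [-0.9 -1.1 -1. ] M [-0.24  0.15 -0.22] w 0.0168
```

Call:
play_rows:
  plan:
    - [[1,0,0.0182,0.0011,7],[1,0,0.036,0.0044,14],[1,0,0.0534,0.0099,21],[1,0,0.07,0.0174,28],[1,0,0.0734,0.0193,29.5],[1,0,0.0734,0.0193,29.5]]

```text
clock: 18.45
position: [0.532, 0.16, 0.0774]
ee_rot: [0.624, 0.33, 0.625, -0.333]
contact_force: [-2.6, 1.0, -1.6]
width: 0.017
```

```bash
python3 pol.py 130 .150;cat > fl2.py <<'E'
from flush import *
Z=[];S=[];v=[]
for i in range(8):
    im,D=manip.get_image("top");v.append(step(D));s,c,z=meas("top",D);k=abs(c-np.median(c))<.0115;S.append(s[k]);Z.append(z[k])
print(np.round(v,2),np.mean(v));S=np.concatenate(S);Z=np.concatenate(Z)
r=[]
for lo,hi in((-.28,-.065),(-.04,.24)):
    k=(S>lo)&(S<hi);a,b=S[k],Z[k];pf=np.array([0,np.median(b)])
    for i in range(10):
        w=abs(b-np.polyval(pf,a))<(.006 if i<3 else .0025);pf=np.polyfit(a[w],b[w],1)
    r.append(pf)
print("free fits",r,"step at joint",(np.polyval(r[1],-.04)-np.polyval(r[0],-.055))*1000)
for lo,hi in((-.13,-.06),(-.04,.03)):
    k=(S>lo)&(S<hi)&(Z>.15);print("near",np.round(np.percentile(Z[k],[50,70,80,90])*1000,2))
E
python3 fl2.py
```

```text
t 18.45 pos [0.532  0.16   0.0774] yaw 34.08 q6 -24.2 F [-2.6  1.  -1.6] M [ 0.1   0.58 -0.26] w 0.017
r 0.14998691513518453 phi 125.2081031787008 yaw+90 124.0799213297335
row [-0.0013, -0.0125, 0.0008] -5.92
[-0.64 -0.58 -0.8   0.15 -0.46 -1.37 -1.06 -0.84] -0.6994580545306628
free fits [array([7.24126271e-06, 1.63044357e-01]), array([-0.0004754 ,  0.16248834])] step at joint -0.5366057758386666
near [161.92 163.49 164.33 165.28]
near [161.18 162.81 163.6  164.58]
```

Call:
play_rows:
  plan:
    - [[1,0,-0.004,0,-1.5],[1,0,-0.004,-0.01,-1.5],[1,0,-0.004,-0.025,-1.5],[1,0,-0.004,-0.04,-1.5],[1,0,-0.004,-0.045,-1.5],[1,0,-0.004,-0.045,-1.5]]

```text
clock: 19.45
position: [0.5036, 0.1964, 0.078]
ee_rot: [0.629, 0.322, 0.628, -0.324]
contact_force: [-0.3, -0.1, -2.0]
width: 0.0169
```

```bash
python3 pol.py 130 .19;python3 fl2.py
python3 - <<'E'
from h import *
np.set_printoptions(linewidth=200)
a=np.mean([manip.get_image("side")[0].mean(2) for _ in range(5)],0);b=np.mean([manip.get_image("top")[0].mean(2) for _ in range(5)],0)
i0=cv2.imread("pics/side0.png").mean(2);t0=cv2.imread("pics/top0.png").mean(2)
print(np.arange(243,264));print(np.round(a-i0)[176:187,243:264].astype(int))
print(np.arange(208,228));print(np.round(b-t0)[178:190,208:228].astype(int))
E
```

```text
t 19.45 pos [0.5036 0.1964 0.078 ] yaw 35.6 q6 -21.4 F [-0.3 -0.1 -2. ] M [ 0.01  0.02 -0.02] w 0.0169
r 0.1961353276122946 phi 125.87024274956106 yaw+90 125.60220010799631
row [-0.0006, -0.0137, 0.0067] -4.4
[-1.09 -0.45 -0.25 -0.33 -0.98 -0.67 -1.14 -1.11] -0.7515170374748756
free fits [array([0.00092045, 0.16326085]), array([0.00186937, 0.16238059])] step at joint -0.904414073191806
near [162.04 163.53 164.25 165.33]
near [161.23 162.76 163.55 164.57]
[243 244 245 246 247 248 249 250 251 252 253 254 255 256 257 258 259 260 261 262 263]
[[  6   4   2   1   0   1   2   1   3   4   3   3   3   2   4   3   2   3   2   1   2]
 [  2   1   4   2   2   2   2   2   3   4   3   5   0  -4  -4   2   3   4   3   2   0]
 [  1  -1   1  -3  -1   2   3   1   2   2   4   5   3  -9 -10   1   5   3   0   3   0]
 [  2  -2 -11 -12  -4   0   0   2   4   2   3   3   2  -2  -2   2   5   4   1   1   3]
 [ -1  -6 -17 -19 -10   0  -2   1   5   5   0   2   3   2   5   3   3   3   2   1   0]
 [  1  -1 -11 -15  -5   1  -1   4  11   7   2   0   3   1   2   2   3   2   3   2   0]
 [  1  -3  -7  -7  -3   1   2  11
[... 781 characters left out ...]
 8   6   9   8   6   3   3   2   4]
 [  6   7  10   9   7   7   7   6   8   4   5   6   8  12  19  12   5   2   4   4]
 [  7   7   6   6   6   7   5   5   6   5   6   6  10  23  22  10   5   3   4   4]
 [  6   4   5   6   7   7   5   4   4   4   6   5  11  17  11   4   2   5   3   6]
 [  6   7   5   5   6   5   5   5   3   4   2   2   4   4   4   4   1   4   5   5]
 [  5   6   3   4   5   5   2  -4 -10  -8   2   3   3   4   4   3   5   5   3   6]
 [  1   2   3   3   2  -2  -9 -13 -14  -9   2   3   3   4   3   0  -3   2   4   6]
 [ -6   2   6  -1  -3  -3  -3  -3  -1  -3   1   2   1  -1  -5  -8  -8   1   5   6]
 [-19 -10   1  -2  -7  -9  -7  -4  -3  -3   1  -1  -3  -4  -6  -7  -1   6   6   5]]
```

Call:
play_rows:
  plan:
    - [[1,0,-0.0264,0.0078,-8],[1,0,-0.0524,0.0134,-16],[1,0,-0.0773,0.0224,-24],[1,0,-0.1007,0.0349,-32],[1,0,-0.1221,0.0505,-40],[1,0,-0.1412,0.0689,-48],[1,0,-0.1575,0.0898,-56],[1,0,-0.1708,0.1127,-64],[1,0,-0.1807,0.1373,-72],[1,0,-0.1871,0.163,-80],[1,0,-0.1899,0.1894,-88],[1,0,-0.189,0.2152,-95.8]]

```text
clock: 21.55
position: [0.4748, -0.091, 0.079]
ee_rot: [0.66, -0.252, 0.662, 0.25]
contact_force: [0.1, 0.0, -1.6]
width: 0.0172
```

```bash
python3 pol.py 221.5 .19 .165 .15
```

```text
t 21.55 pos [ 0.4748 -0.091   0.079 ] yaw 131.55 q6 -150.3 F [ 0.1  0.  -1.6] M [-0.01 -0.01 -0.02] w 0.0172
r 0.19279895674630207 phi 221.8158341160504 yaw+90 221.55011189582174
row [0.0003, 0.0011, 0.0028] 0.05
row [0.0002, 0.001, 0.0278] 0.05
row [0.0002, 0.001, 0.0428] 0.05
```

Call:
play_rows:
  plan:
    - [[1,0,0.001,0.0028,0],[1,0,0.001,0.012,0],[1,0,0.001,0.018,0],[1,0,0.001,0.022,0],[1,0,0.001,0.026,0],[1,0,0.001,0.028,0]]

```text
clock: 22.15
position: [0.4956, -0.0712, 0.0791]
ee_rot: [0.66, -0.252, 0.662, 0.25]
contact_force: [0.2, -1.2, -1.3]
width: 0.017
```

```bash
python3 pol.py 221.5 .15
```

```text
t 22.15 pos [ 0.4956 -0.0712  0.0791] yaw 131.59 q6 -147.4 F [ 0.2 -1.2 -1.3] M [-0.24 -0.03 -0.14] w 0.017
r 0.16404286902571755 phi 221.49408826941283 yaw+90 221.59260903830844
row [0.0003, -0.0, 0.014] 0.09
```

Entered again. Go to depth, then turn about 20°.

Call:
play_rows:
  plan:
    - [[1,0,-0.0005,0.005,-0.3],[1,0,-0.0005,0.01,-0.3],[1,0,-0.0005,0.014,-0.3],[1,0,0.0177,0.0151,6.7],[1,0,0.0355,0.0184,13.7],[1,0,0.0535,0.0239,20.7],[1,0,0.0535,0.0239,20.7]]

```text
clock: 22.85
position: [0.4788, -0.0147, 0.0794]
ee_rot: [0.696, -0.13, 0.695, 0.126]
contact_force: [1.5, -4.4, -0.8]
width: 0.017
```

```bash
python3 pol.py 195 .15; python3 fl2.py
```

```text
t 22.85 pos [ 0.4788 -0.0147  0.0794] yaw 110.92 q6 -120.6 F [ 1.5 -4.4 -0.8] M [-0.65 -0.31 -0.48] w 0.017
r 0.14915251830582416 phi 200.4803151017927 yaw+90 200.9241747802103
row [0.0006, 0.0143, -0.0001] 5.92
[-0.39 -0.66  0.16 -0.58 -0.14  0.18  0.22  0.05] -0.14427000018163097
free fits [array([-0.00099687,  0.16295744]), array([0.00062475, 0.16300289])] step at joint -0.03437143854573277
near [161.9  163.43 164.28 165.31]
near [161.81 163.35 164.13 165.21]
```

Call:
play_rows:
  plan:
    - [[1,0,-0.004,0,-1.5],[1,0,-0.004,-0.01,-1.5],[1,0,-0.004,-0.025,-1.5],[1,0,-0.004,-0.045,-1.5],[1,0,-0.004,-0.06,-1.5],[1,0,-0.004,-0.06,-1.5]]

```text
clock: 23.85
position: [0.4196, -0.0406, 0.0784]
ee_rot: [0.692, -0.138, 0.696, 0.136]
contact_force: [0.2, 0.3, -1.9]
width: 0.0171
```

```bash
python3 fl2.py; python3 go.py .36 -.13 .0787 90 .36 -.13 .0045 90
```

```text
[-0.13  0.23 -0.3  -0.28  0.21  0.46 -0.13 -0.04] 0.002484718171594437
free fits [array([0.00020915, 0.1630312 ]), array([0.00163167, 0.16293089])] step at joint -0.15407123880820106
near [161.94 163.51 164.23 165.25]
near [161.77 163.44 164.25 165.19]
t 24.25 pos [ 0.4241 -0.0407  0.0789] yaw 112.41 q6 -126.9 F [ 0.5  0.2 -1.5] M [ 0.02  0.07 -0.  ] w 0.017
row [0.0005, -0.0581, -0.0934] 22.41
row [0.0747, -0.0578, -0.0932] 22.41
```

Call:
play_rows:
  plan:
    - [[1,0,-0.015,-0.025,6],[1,0,-0.03,-0.05,12],[1,0,-0.045,-0.075,18],[1,0,-0.058,-0.0932,22.4],[1,0,-0.058,-0.0932,22.4],[1,0.03,-0.058,-0.0932,22.4],[1,0.055,-0.058,-0.0932,22.4],[1,0.068,-0.058,-0.0932,22.4],[1,0.0735,-0.058,-0.0932,22.4],[1,0.0747,-0.058,-0.0932,22.4],[1,0.0747,-0.058,-0.0932,22.4]]

```text
clock: 25.35
position: [0.3608, -0.1302, 0.0048]
ee_rot: [0.707, -0.002, 0.707, -0.001]
contact_force: [0.0, -0.9, -0.6]
width: 0.0171
```

```bash
python3 go.py .36 -.13 .0035 90
```

```text
t 25.35 pos [ 0.3608 -0.1302  0.0048] yaw 90.05 q6 -119.8 F [ 0.  -0.9 -0.6] M [ 0.01  0.01 -0.01] w 0.0171
row [0.0013, 0.0002, -0.0008] 0.05
```

Call:
play_rows:
  plan:
    - [[1,0.001,0,0,0],[0.9,0.001,0,0,0],[0.75,0.001,0,0,0],[0.6,0.001,0,0,0],[0.5,0.001,0,0,0],[0.5,0.001,0,0,0],[0.5,-0.03,0,0,0],[0.5,-0.07,0,0,0],[0.5,-0.1,0,0,0],[0.5,-0.12,0,0,0],[0.5,-0.12,0,0,0],[0.5,-0.12,0,0,0]]

```text
clock: 26.55
position: [0.3605, -0.1295, 0.1247]
ee_rot: [0.707, -0.002, 0.707, -0.001]
contact_force: [-1.1, 0.2, -0.6]
width: 0.0425
```

```bash
python3 fl2.py
python3 - <<'E'
from h import *
from go import show
im,d=manip.get_image("side");cv2.imwrite("pics/end.png",cv2.resize(im[100:340,100:420,::-1],(800,600),interpolation=cv2.INTER_CUBIC));show()
E
```

```text
[-0.03 -0.34  0.46  0.28  0.07 -0.13  0.43  0.11] 0.10546843659530408
free fits [array([0.00047542, 0.16318748]), array([0.00056861, 0.16319043])] step at joint 0.006358837813968954
near [161.94 163.49 164.28 165.23]
near [161.91 163.49 164.31 165.22]
t 27.0 pos [ 0.3605 -0.1295  0.1244] yaw 90.06 q6 -119.9 F [ 0.4 -0.4  0.3] M [-0.02 -0.04  0.05] w 0.043
```

View pics/end.png

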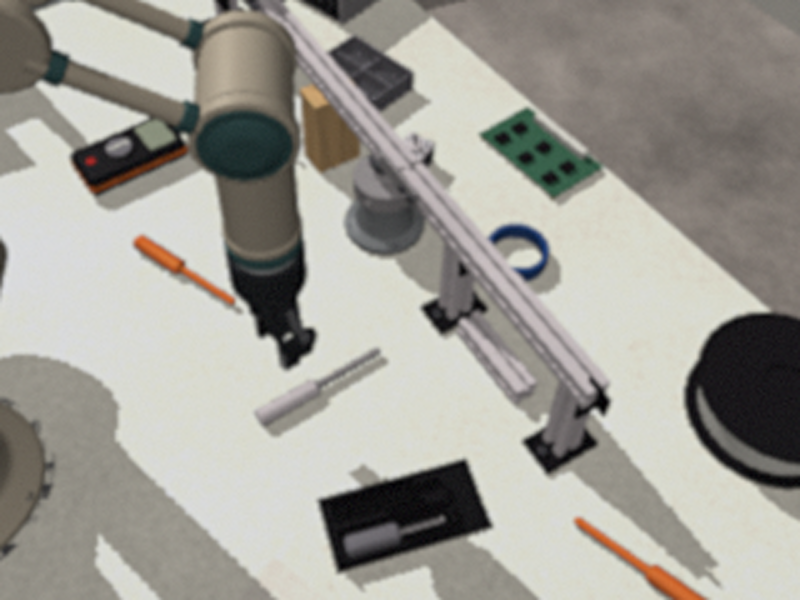

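The picture shows the bar lying flat on the bench with its tip around (380,352), well clear of the jack. The joint is level and the bystanders I can see are where they were.

```bash
python3 -c "
from rig import manip
print(manip.sign_off())"
```

```text
the job is handed in; nothing more can be done
None
```

The sagged half is now flush with the fixed half, as near as the camera can tell, and the job was handed in at about 27 s of the 72 s allowed.

I lifted the bar out of the holder by its rod, laid it on the bench and took it again by the handle. I then turned the collar clockwise in three strokes of about 70°, 98° and 20°, each in the next hole. The first stroke took up the gap and started the lift.

**Joint height:** from top-camera depth, the step at the joint went from about -5.2 mm at the start to between 0.0 and +0.1 mm at the end. Single readings scatter by about ±0.4 mm. The two ways of fitting the depth differed by up to 0.2 mm along the way, and agreed within 0.1 mm at the end.

**Bar and forces:** the last picture shows the bar lying flat on the bench, clear of the jack, with the open gripper above it touching nothing. The readings I took between moves while turning stayed around 5 N, and I saw no contact between hand or arm and the jack or beam.

**Bystanders:** those visible in the last picture look unmoved, but I judged that by eye only. The bracket and the motor were hard to make out there.

**Disagreement:** after the first stroke the next hole sat about 5° behind where the bar's swing would have put it. I put this down to play and give in the bar and grip, and used the camera position, which let the bar slide in.

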